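# Faceplate from the dust-flap box onto the bowl blank

### The job

Lift the clear dust flap of the plywood accessory box, reach in under it and take out the larger of the two faceplates; as your hand comes out, let the flap ride down on it until it is shut, rather than letting it slam from high up. Then set the faceplate down gently on the big pale bowl blank, flat with its hub upwards and centred in the pencilled compass circle, leaving the blank, the small faceplate and the other things on the bench where they are.

Things in the scene. Friction and masses are not known exactly. Their poses are not given: they have to be found in the camera images.
- accessory_box: Plywood box fixed to the bench, 220 deep (x), 400 wide (y), walls 12 thick. Origin: centre of its underside; +x runs from its low front (towards the robot) to its back. Front wall 65 high, back wall 160; inner floor 30 above the bench, 196 by 376. A fixed clear top, 160 to 164 above the bench, covers the rear 75; a clear flap slopes from its front edge down to the front wall.
- flap (a joint): Hinge of the clear flap (4 thick, 400 wide, 0.3 kg, 1.5 N to lift at the lip). 0 = shut, sloping 33 degrees down to the front; grows as the front rises; 0.58 rad = level; stop at 2.04 rad, 84 degrees above level. Falls shut from any angle, so let it lean on the gripper during the reach; raise it past 1.7 rad on the fingertips and the gripper fits in under it, tilted forward 35 to 48 degrees.
- flap_hinge (a point): Middle of the hinge line (parallel to the box's y), fixed to the box at the front edge of its fixed top: 35 behind the box's centre, 163 above the bench.
- flap_lip (a point): Middle of the front edge of the flap's finger lip: an aluminium strip 4 thick over the full width, level when shut, standing 33 proud of the box's front wall, its underside 66 above the bench, free below. The point moves with the flap, 202 from the hinge.
- faceplate: The larger aluminium faceplate, lying loose on the floor of the box (left or right half varies): a disc 110 in diameter and 10 thick with a plain round hub 48 in diameter on its top, total height 52 (hub top), 0.3 to 0.6 kg. Origin: centre of its underside, z up through the hub. Its yaw does not matter. Grip it by the hub, about 38 above the origin, so that the fingertips stay off the disc.
- small_faceplate: The smaller aluminium faceplate in the other half of the box, 76 in diameter, hub 38 in diameter, 40 high. Origin: centre of its underside. To be left there.
- bowl_blank: Round pale maple bowl blank standing loose on the bench, 180 in diameter, 65 high, about 1.15 kg. Origin: centre of its underside, z up.
- blank_top (a point): Centre of the blank's flat top, 65 above the bench: the centre of the pencilled compass circle, which is 120 in diameter, 5 wider all round than the faceplate.
- small_blank: Bystander: dark walnut blank lying on the bench, 104 in diameter, 50 high. Origin: centre of its underside.
- glue_bottle: Bystander: white bottle, 64 in diameter, 190 high. Origin: centre of its underside.
- wax_tin: Bystander: low round steel tin, 90 in diameter, 45 high. Origin: centre of its underside.
- screw_tray: Bystander: grey open tray of screws, 100 by 75, 40 high. Origin: centre of its underside.
- screwdriver: Bystander: screwdriver lying flat, 210 long along its x, some 30 high. Origin: under its middle.
- mallet: Bystander: turned ash mallet lying on its side, 235 long along its x, 72 in diameter at the head. Origin: under its middle.
- dividers: Bystander: steel dividers lying flat, 160 long along its x, 16 high. Origin: under their joint, the points at +x.
Not all that is in view belongs to the job. Leave any green look-alike of the bowl_blank alone.

How it is judged:
By the outcome, as a careful person would: the job done as asked, in the order asked, and still so for the second after the job is handed in, with the robot touching nothing.
It also fails if it takes over 61 s, if anything falls off the work surface, if the arm or the gripper's body presses on something with over 40 N, if the wrist force passes 120 N, or if a joint passes its speed limit or range.

### The arm

A 6-joint arm with a two-finger parallel gripper is mounted at the origin on the work surface. World frame = base frame: x ahead of the robot, y to its left, z up, the work surface at z = 0. Lengths are in m, angles in rad, forces in N, time in s.
With the tool pointing down it reaches from about 0.25 to 0.775 m from the base axis. Payload 4 kg.
Tool frame: the origin (TCP) lies on the centre line of the jaws, within the pads' length; the fingertips stand 11 mm ahead of it and the grasp point (between the pads) lies 8 mm behind it; z points along the fingers, y is the line along which they close (so a half turn about z gives the same grasp; the last joint's range is limited). The gripper opens to 94 mm and grips with 3 to 60 N. Pads are 16 mm wide; open, the fingers measure 119 mm over their backs; the gripper's body (75 mm by 177 mm) begins 78 mm behind the grasp point.
Start: joints at [-1.389, 0.087, 1.371, -0, 1.684, -0.103], TCP at [0.155, -0.528, 0.217] pointing down, gripper open.
Joint ranges: [-3.1, 3.1], [-0.76, 2.03], [0.27, 2.55], [-1.08, 4.22], [0.17, 2.65], [-2.57, 2.57]. Speed limits (rad/s): [2.79, 2.79, 3.14, 3.14, 3.14, 3.14].

### API

Orientations are given as a 3x3 rotation matrix whose columns are the frame's x, y, z axes.
In Python, from rig import bot, read_camera, camera_model, models gives the robot as it stands. The module is installed in compiled form; this text tells all that it offers.
- The arm moves only by the tool arm_command, never from a script. Its argument "targets" is a list of rows, each a list of 3 entries, a list of its own where there are three numbers: the finger opening in mm, from 0 to 94, then the shift along the tool's x, y, z in mm, then the turn, a rotation vector about the tool's x, y, z in degrees. A call has exactly 8 rows; each row shifts and turns the commanded pose from where the row before left it, along the tool's axes as they then stand; what a row does not reach is not made up. A row lasts 1/12 s, in which the tool goes at most 41.7 mm and 7.16 degrees, less where a joint would pass 70% of its speed; a pose out of reach is approached as far as the arm can. A call with a gripper value outside its range is refused whole. The fingers move at their own pace and stop on an object; the grip force is fixed at half the most. Time passes only in rows, so rows that do not move let the fingers close, or fill a call up. It gives the time, the measured TCP pose, the force, the opening and the grip force at its end, in the units of the state.
- bot.read_state(): the state, without advancing time (a new reading comes with each control period).
- read_camera(name): name is "side" or "top" or "wrist"; returns the picture (384x512x3 uint8, red, green, blue); there is no depth.
- camera_model(name): a dict with "fx", "fy", "cx", "cy" (pixels), "dist_coeffs" ([k1, k2, p1, p2, k3] as OpenCV has them; the pictures are not rectified), "world_to_cam" (4x4, takes a point from world to camera coordinates); the wrist camera has in their place "mount" (4x4, takes a point from camera to tool coordinates, whose origin is the TCP and whose axes are the flange's). Camera axes: x right, y down, z forward; pixel columns grow to the right and rows downward; lengths in m; the calibration is good to about 2 mm. A picture is of the moment at which its call begins: read the wrist's pose just before it. camera_model takes no time and is no camera call.
- bot.hand_in(): hands the job in; it is judged then, once.
Trained networks look in the newest picture that a camera, given by its name, has taken for a name from the list of things; names that differ only in an ending like _2 or _b are one class to them, and where a whole thing is asked for, a point or a joint stands for the part that bears it (a point fixed in the world has none). Each returns a list of dicts, best first, with "p" (0 to 1); they miss things now and then, are a little off and sometimes report something else, mostly with a low value. They report only what shows in the picture. A call takes as long as a camera call. They do not tell look-alikes from the thing itself.
- models.regions_of(camera, target): "region" (384x512 bool, what is visible of it) and "rect" ([centre column, centre row, width, height] in pixels, round what is visible of it).
The state is a dict: "t": time; "qpos": joint angles; "qd": joint speeds; "effort": joint torques, N m; "eef_pos": TCP position; "eef_rot": TCP orientation; "force": force on the tool from outside, world axes, zero at the start; "ft_torque": the same for the moment, N m; "grip_width": finger opening in m; "gripper_force": force on a finger pad.
Only numpy, scipy, OpenCV 4.12 (cv2) and the standard library are available. Lean on these libraries where they do the work, as an engineer would, in place of code of your own. Each camera call takes 0.05 s, during which the arm holds its last target. There are 200 camera calls.

## Working session

There is one attempt and no reset: what is moved stays moved. The work goes in short steps, Python scripts to look and compute and a tool call to move; the robot and the scene stay as the last step left them, time stands still between calls to the robot, and variables do not carry over. Pictures are saved under pics/ and viewed, at most 10 in all, crops included, and the job is handed in when it is done.

Besides the shell and the picture viewer there is one more tool, called after "Request:" by a JSON object that holds its "name" and its "arguments". arm_command: Moves the arm, as the interface text tells. Its arguments: {"type":"object","properties":{"targets":{"type":"array","items":{"type":"array"}}},"required":["targets"]}

```bash
mkdir -p pics; ls
cat > h.py <<'E'
import numpy as np, cv2
from rig import bot, read_camera, camera_model, models
def ray(cam,uv,state=None):
    m=camera_model(cam)
    K=np.array([[m['fx'],0,m['cx']],[0,m['fy'],m['cy']],[0,0,1]])
    p=cv2.undistortPoints(np.array([[uv]],float),K,np.array(m['dist_coeffs']))[0,0]
    d=np.array([p[0],p[1],1])
    if 'mount' in m:
        s=state or bot.read_state(); T=np.eye(4);T[:3,:3]=s['eef_rot'];T[:3,3]=s['eef_pos'];C=T@np.array(m['mount'])
    else: C=np.linalg.inv(np.array(m['world_to_cam']))
    return C[:3,3],C[:3,:3]@d
def atz(cam,uv,z,state=None):
    o,d=ray(cam,uv,state); return o+d*(z-o[2])/d[2]
def proj(cam,P,state=None):
    m=camera_model(cam)
    K=np.array([[m['fx'],0,m['cx']],[0,m['fy'],m['cy']],[0,0,1]])
    if 'mount' in m:
        s=state or bot.read_state(); T=np.eye(4);T[:3,:3]=s['eef_rot'];T[:3,3]=s['eef_pos'];W=np.linalg.inv(T@np.array(m['mount']))
    else: W=np.array(m['world_to_cam'])
    return cv2.projectPoints(np.atleast_2d(P).astype(float),cv2.Rodrigues(W[:3,:3])[0],W[:3,3],K,np.array(m['dist_coeffs']))[0][:,0]
def save(cam,name,scale=1):
    im=read_camera(cam); o=cv2.resize(im,None,fx=scale,fy=scale,interpolation=cv2.INTER_CUBIC); cv2.imwrite('pics/'+name+'.png',o[...,::-1]); return im
E
python3 - <<'E'
from h import *
np.set_printoptions(precision=4,suppress=True)
a=save('top','top0',1.5); b=save('side','side0',1.5)
for c in('top','side'):
    m=camera_model(c);C=np.linalg.inv(np.array(m['world_to_cam']));print(c,C[:3,3],C[:3,2],m['fx'])
    for n in['accessory_box','flap','flap_lip','faceplate','small_faceplate','bowl_blank','small_blank','glue_bottle','wax_tin','screw_tray','mallet','screwdriver','dividers']:
        print(n,[(round(r['p'],2),np.round(r['rect']).astype(int).tolist()) for r in models.regions_of(c,n)[:3]])
s=bot.read_state();print(s['t'],s['eef_rot'],s['force'])
print(camera_model('wrist'))
E
```

```text
pics
top [0.3062 0.0764 1.5885] [ 0.1704 -0.0075 -0.9854] 444.85029069914765
accessory_box []
flap [(0.8, [311, 191, 136, 102])]
flap_lip [(0.75, [309, 191, 134, 103])]
faceplate []
small_faceplate []
bowl_blank [(0.87, [187, 208, 56, 54]), (0.58, [88, 210, 57, 57])]
small_blank [(0.92, [188, 159, 32, 28]), (0.24, [416, 252, 43, 61])]
glue_bottle [(0.72, [136, 178, 25, 22])]
wax_tin [(0.67, [230, 135, 25, 23])]
screw_tray [(0.94, [119, 269, 28, 31])]
mallet [(0.84, [416, 252, 43, 64])]
screwdriver [(0.63, [240, 249, 43, 38]), (0.59, [187, 158, 28, 28])]
dividers [(0.69, [207, 288, 27, 46])]
side [0.3248 1.202  1.4689] [ 0.1277 -0.6393 -0.7583] 453.19033702187676
accessory_box [(0.88, [249, 167, 101, 97])]
flap [(0.97, [255, 166, 86, 88]), (0.5, [326, 258, 45, 18])]
flap_lip [(0.61, [256, 167, 92, 88])]
faceplate []
small_faceplate [(0.36, [327, 258, 40, 21])]
bowl_blank [(0.93, [251, 257, 49, 54]), (0.59, [232, 351, 56, 60])]
small_blank [(0.66, [204, 252, 29, 31]), (0.31, [313, 128, 46, 25])]
glue_bottle [(0.9, [216, 288, 22, 42])]
wax_tin [(0.59, [191, 221, 24, 20])]
screw_tray [(0.87, [302, 328, 30, 28])]
mallet [(0.81, [312, 128, 39, 23]), (0.42, [215, 287, 21, 38]), (0.23, [258, 167, 93, 92])]
screwdriver [(0.7, [307, 224, 18, 17])]
dividers [(0.47, [326, 258, 40, 17])]
1.4 [[ 0.9597  0.2809  0.    ]
 [ 0.2809 -0.9597 -0.0001]
 [-0.      0.0001 -1.    ]] [ 0.0813  0.2295 -0.6224]
{'fx': 278.19706064846923, 'fy': 278.19706064846923, 'cx': 258.9452029714324, 'cy': 191.96882577332525, 'dist_coeffs': array([-0.0505,  0.    ,  0.    ,  0.    ,  0.    ]), 'mount': array([[-0.0001, -0.9728, -0.2315,  0.0678],
       [ 1.    , -0.0001, -0.0002, -0.0008],
       [ 0.0002, -0.2315,  0.9728, -0.1686],
       [ 0.    ,  0.    ,  0.    ,  1.    ]])}
```

View pics/top0.png

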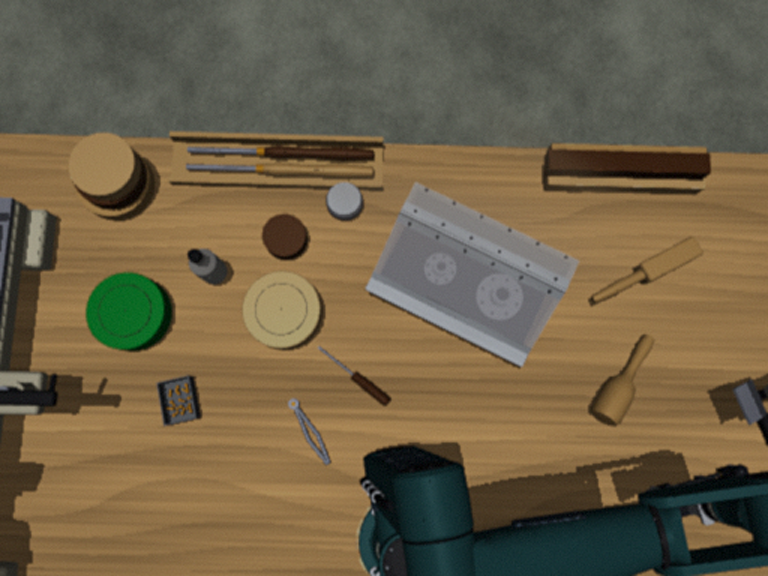

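View pics/side0.png

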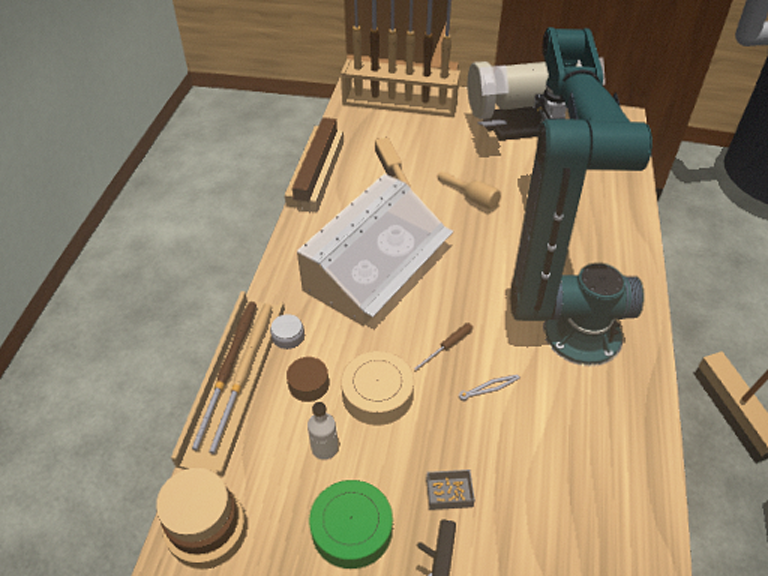

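Top view (1.5x): box lip runs from (367,290) to (523,364), the larger faceplate's hub is near (502,294) in the right half, and the small one is at (440,267). The pale blank's centre mark is at (281,309), and the green look-alike at (128,311) is to be left alone. I'll zoom in for precise points.

Run:
```python
import cv2
a=cv2.imread('pics/top0.png');a=cv2.resize(a,(512,384),interpolation=cv2.INTER_AREA)
from h import *
im=read_camera('top')[...,::-1]; c=im[115:251,155:391]; cv2.imwrite('pics/topz.png',cv2.resize(c,None,fx=3.35,fy=3.35,interpolation=cv2.INTER_CUBIC))
im=read_camera('side')[...,::-1]; c=im[110:290,190:310]; cv2.imwrite('pics/sidez.png',cv2.resize(c,None,fx=3.3,fy=3.3,interpolation=cv2.INTER_CUBIC))
```

```text
(no output)
```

View pics/topz.png

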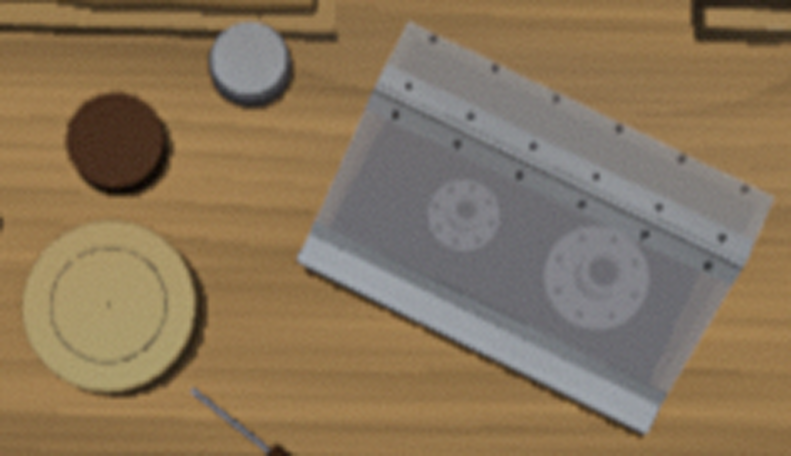

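View pics/sidez.png

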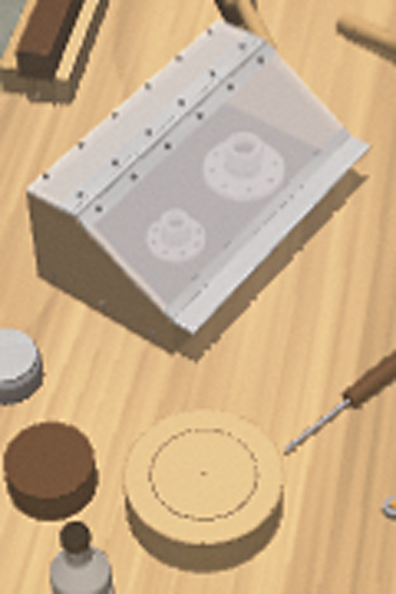

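Zoom (3.35x, offset 155,115): lip corners (298,263) and (646,435), back corners (409,22) and (774,199). The large disc is centred at (596,277) with its hub top at about (604,270), the small plate is at (463,215), and the blank's centre mark is at (109,304). In the side zoom (3.3x, offset 190,110) the blank mark is (204,473), the hub bore (245,146) and the lip ends (192,332) and (369,148).

Run:
```python
from h import *
from scipy.optimize import least_squares
np.set_printoptions(precision=4,suppress=True)
T=lambda x,y:((x+.5)/3.35-.5+155,(y+.5)/3.35-.5+115)
S=lambda x,y:((x+.5)/3.3-.5+190,(y+.5)/3.3-.5+110)
obs=[('top',T(298,263),(-.143,.2,.070)),('top',T(646,435),(-.143,-.2,.070)),('top',T(409,22),(.11,.2,.164)),('top',T(774,199),(.11,-.2,.164)),
('side',S(192,332),(-.143,.2,.07)),('side',S(369,148),(-.143,-.2,.07)),('side',S(28,191),(.11,.2,.164)),('side',S(222,22),(.11,-.2,.164))]
def W(p,l):
    c,s=np.cos(p[2]),np.sin(p[2]);return np.array([p[0]+c*l[0]-s*l[1],p[1]+s*l[0]+c*l[1],l[2]])
f=lambda p:np.concatenate([proj(c,W(p,l))[0]-np.array(uv) for c,uv,l in obs])
r=least_squares(f,[.6,-.1,-.45]);p=r.x;print('box',p,np.degrees(p[2]),f(p).reshape(-1,2))
print('disc top',atz('top',T(596,277),.04),atz('side',S(244,166),.04))
print('hub top',atz('top',T(604,270),.082),atz('side',S(245,146),.082))
d=[atz('top',T(596,277),.04),atz('side',S(244,166),.04),atz('top',T(604,270),.082),atz('side',S(245,146),.082)]
m=np.mean(d,0);c,s=np.cos(p[2]),np.sin(p[2]);print('plate local',np.array([[c,s],[-s,c]])@(m[:2]-p[:2]),m)
print('small',atz('top',T(463,215),.037))
print('blank',atz('top',T(109,304),.065),atz('side',S(204,473),.065))
for n,q in dict(tin=(250,60),walnut=(117,142)).items():print(n,atz('top',T(*q),.045))
for n,q in dict(bottle=(204,258),scr1=(322,350),scr2=(388,403),malletend=(590,298)).items():print(n,atz('top',(q[0]/1.5,q[1]/1.5),.1 if n=='bottle' else .02))
```

```text
box [ 0.6073 -0.1381 -0.442 ] -25.326499964463295 [[-1.3634 -0.7187]
 [-0.3725  0.1553]
 [-0.6133 -0.1059]
 [-0.2828 -0.1294]
 [ 0.7775 -0.3595]
 [ 1.2115 -1.4715]
 [-0.1238 -1.26  ]
 [-0.351  -1.5215]]
disc top [ 0.5592 -0.2149  0.04  ] [ 0.5598 -0.2118  0.04  ]
hub top [ 0.5598 -0.2153  0.082 ] [ 0.5582 -0.2075  0.082 ]
plate local [-0.0117 -0.0877] [ 0.5593 -0.2124  0.061 ]
small [ 0.6229 -0.0744  0.037 ]
blank [0.5143 0.2925 0.065 ] [0.5137 0.2975 0.065 ]
tin [0.7853 0.157  0.045 ]
walnut [0.691  0.2953 0.045 ]
bottle [0.6201 0.4674 0.1   ]
scr1 [0.4238 0.1976 0.02  ]
scr2 [0.305  0.0403 0.02  ]
malletend [ 0.5631 -0.4367  0.02  ]
```

```bash
cat > plan.py <<'E'
from h import *
from scipy.spatial.transform import Rotation as Ro
BOX=np.array([.6073,-.1381,-.442])
def loc2w(x,y,z,b=BOX):
    c,s=np.cos(b[2]),np.sin(b[2]);return np.array([b[0]+c*x-s*y,b[1]+s*x+c*y,z])
def w2loc(P,b=BOX):
    c,s=np.cos(b[2]),np.sin(b[2]);d=np.array(P)[:2]-b[:2];return np.array([c*d[0]+s*d[1],-s*d[0]+c*d[1],P[2]])
def rot(t,yaw):  # t forward tilt deg, yaw heading rad
    t=np.radians(t);u=np.array([np.cos(yaw),np.sin(yaw),0]);e=np.array([0,0,1.])
    z=np.sin(t)*u-np.cos(t)*e;x=np.cos(t)*u+np.sin(t)*e;return np.c_[x,np.cross(z,x),z]
def plan(way,width,ahead=.011,frame='box'):
    """way: list of (x,y,z,tilt,nrows[,yaw]); point is `ahead` m in front of TCP"""
    s=bot.read_state();p=np.array(s['eef_pos']);R=np.array(s['eef_rot']);rows=[]
    for w in way:
        yaw=w[5] if len(w)>5 else BOX[2]
        Rt=rot(w[3],yaw);P=loc2w(*w[:3]) if frame=='box' else np.array(w[:3],float)
        pt0=p+R[:,2]*ahead;R0=R.copy();dv=Ro.from_matrix(R0.T@Rt).as_rotvec();n=w[4]
        for i in range(1,n+1):
            Rn=R0@Ro.from_rotvec(dv*i/n).as_matrix();pn=pt0+(P-pt0)*i/n-Rn[:,2]*ahead
            d=np.round(R.T@(pn-p)*1000,1);a=np.round(np.degrees(Ro.from_matrix(R.T@Rn).as_rotvec()),2)
            rows.append([width,d.tolist(),a.tolist()]);p=p+R@d/1000;R=R@Ro.from_rotvec(np.radians(a)).as_matrix()
            if np.linalg.norm(d)>41.7 or np.linalg.norm(a)>7.16: print('TOO FAST',len(rows),np.linalg.norm(d),np.linalg.norm(a))
    while len(rows)%8: rows.append([width,[0,0,0],[0,0,0]])
    for i in range(0,len(rows),8): print(str(rows[i:i+8]).replace(' ',''))
def st(ahead=.011,b=BOX):
    s=bot.read_state();R=np.array(s['eef_rot']);z=R[:,2]
    print('t',round(s['t'],2),'loc pt',np.round(w2loc(np.array(s['eef_pos'])+z*ahead,b),4),'tilt',round(np.degrees(np.arccos(-z[2])),1),'yawx',round(np.degrees(np.arctan2(R[1,0],R[0,0])),1),'q',np.round(s['qpos'],2),'F',np.round(s['force'],1),'w',round(s['grip_width'],3),'gf',round(s['gripper_force'],1))
E
python3 - <<'E'
from plan import *
st(); plan([(-.20,-.088,.20,40,16)],60)
E
```

```text
t 1.5 loc pt [-0.2425 -0.546   0.2055] tilt 0.0 yawx 16.3 q [-1.39  0.09  1.37  0.    1.68 -0.1 ] F [-0.9 -0.1  0.8] w 0.094 gf 0.0
[[60,[20.6,-19.8,0.4],[-0.91,2.39,2.49]],[60,[19.6,-20.7,0.8],[-0.91,2.38,2.5]],[60,[18.7,-21.6,1.4],[-0.9,2.39,2.49]],[60,[17.7,-22.4,1.8],[-0.91,2.39,2.5]],[60,[16.6,-23.3,2.2],[-0.91,2.38,2.49]],[60,[15.5,-23.9,2.5],[-0.9,2.39,2.5]],[60,[14.3,-24.7,2.8],[-0.91,2.39,2.49]],[60,[13.1,-25.4,2.9],[-0.91,2.39,2.49]]]
[[60,[11.9,-25.9,3.1],[-0.91,2.38,2.5]],[60,[10.7,-26.6,3.2],[-0.9,2.39,2.49]],[60,[9.3,-27.0,3.2],[-0.91,2.39,2.5]],[60,[8.0,-27.5,3.1],[-0.91,2.38,2.49]],[60,[6.7,-27.8,3.0],[-0.91,2.39,2.5]],[60,[5.4,-28.2,2.9],[-0.9,2.39,2.49]],[60,[4.0,-28.5,2.6],[-0.91,2.39,2.49]],[60,[2.7,-28.6,2.3],[-0.91,2.38,2.5]]]
```

Request:
{"name": "arm_command", "arguments": {"targets": [[60, [21, -20, 0], [-0.9, 2.4, 2.5]], [60, [20, -21, 1], [-0.9, 2.4, 2.5]], [60, [19, -22, 1], [-0.9, 2.4, 2.5]], [60, [18, -22, 2], [-0.9, 2.4, 2.5]], [60, [17, -23, 2], [-0.9, 2.4, 2.5]], [60, [15, -24, 3], [-0.9, 2.4, 2.5]], [60, [14, -25, 3], [-0.9, 2.4, 2.5]], [60, [13, -25, 3], [-0.9, 2.4, 2.5]]]}}

```text
t: 2.17
eef_pos: [0.2693, -0.3274, 0.2131]
eef_rot: [[0.937, -0.082, 0.34], [-0.055, -0.995, -0.087], [0.345, 0.063, -0.936]]
force: [0.9, -1.0, -0.0]
grip_width: 0.0598
gripper_force: 0.0
```

Request:
{"name": "arm_command", "arguments": {"targets": [[60, [12, -26, 3], [-0.9, 2.4, 2.5]], [60, [11, -27, 3], [-0.9, 2.4, 2.5]], [60, [9, -27, 3], [-0.9, 2.4, 2.5]], [60, [8, -28, 3], [-0.9, 2.4, 2.5]], [60, [7, -28, 3], [-0.9, 2.4, 2.5]], [60, [5, -28, 3], [-0.9, 2.4, 2.5]], [60, [4, -29, 3], [-0.9, 2.4, 2.5]], [60, [3, -29, 2], [-0.9, 2.4, 2.5]]]}}

```text
t: 2.83
eef_pos: [0.3946, -0.1417, 0.2085]
eef_rot: [[0.711, -0.419, 0.565], [-0.327, -0.908, -0.263], [0.623, 0.002, -0.782]]
force: [-0.5, -0.6, -0.7]
grip_width: 0.0599
gripper_force: 0.0
```

```bash
sed -i 's/d=np.round(R.T@(pn-p)\*1000,1)/d=np.round(R.T@(pn-p)*1000,0)/; s/as_rotvec()),2)/as_rotvec()),1)/' plan.py
python3 - <<'E'
from plan import *
st(); save('wrist','w1',1.5); s=bot.read_state(); print(s['eef_pos'],s['eef_rot'])
np.savez('w1.npz',p=s['eef_pos'],R=s['eef_rot'])
for n in['faceplate','small_faceplate','flap_lip']: print(n,[(round(r['p'],2),np.round(r['rect'],1).tolist()) for r in models.regions_of('wrist',n)[:3]])
print(proj('wrist',[loc2w(-.143,.2,.07),loc2w(-.143,-.2,.07),loc2w(-.143,-.088,.07),[.559,-.213,.082],[.559,-.213,.04]]))
E
```

```text
t 2.83 loc pt [-0.1838 -0.0942  0.1999] tilt 38.5 yawx -24.7 q [-0.53 -0.76  2.14  0.06  1.09  1.47] F [-0.5 -0.6 -0.7] w 0.06 gf 0.0
[ 0.39709122 -0.13375908  0.20758662] [[ 0.71398907 -0.40695479  0.56974329]
 [-0.32045    -0.91344177 -0.25087037]
 [ 0.62252021 -0.00345553 -0.78259609]]
faceplate []
small_faceplate [(0.26, [184.3, 139.3, 337.7, 182.6])]
flap_lip [(0.85, [183.8, 140.0, 336.1, 181.6])]
[[ 20.19441768 221.56670152]
 [350.36505665 228.64932127]
 [255.1837725  227.15763508]
 [257.64131104 129.84936284]
 [257.64379263 147.64385185]]
```

View pics/w1.png

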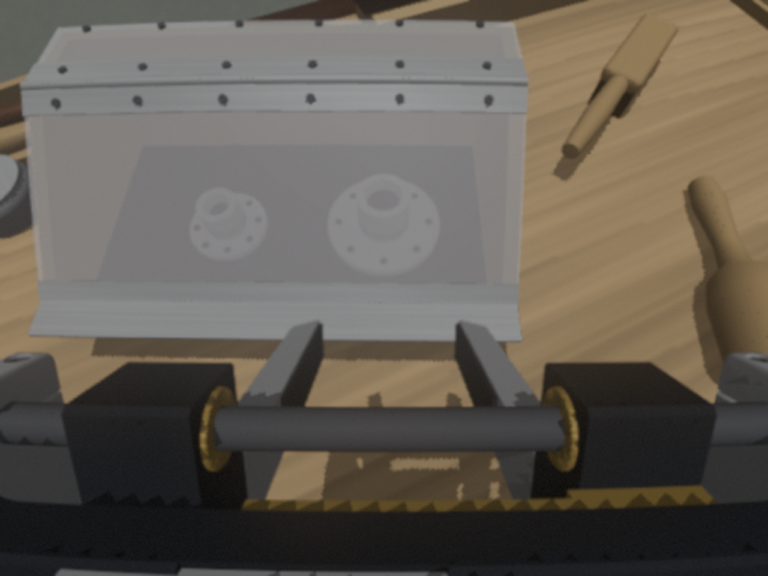

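Wrist view: lip edge runs (32,334)–(521,338), and the large disc is centred at (384,226) with hub top (384,193), matching the prediction to within about 4 mm. Joint 2 hit its limit here, so I'll descend close to the lip at about 40° tilt.

Run:
```python
from plan import *
st(); plan([(-.168,-.088,.11,40,4),(-.166,-.088,.035,40,4),(-.13,-.088,.028,41,6),(-.13,-.088,.035,41,2)],90)
```

```text
t 3.03 loc pt [-0.1844 -0.0938  0.2001] tilt 38.4 yawx -24.1 q [-0.53 -0.76  2.14  0.07  1.09  1.45] F [-0.   0.2  1. ] w 0.06 gf 0.0
[[90,[-11.0,-2.0,20.0],[-0.1,0.4,0.2]],[90,[-11.0,-1.0,20.0],[-0.1,0.4,0.3]],[90,[-11.0,-2.0,20.0],[-0.1,0.4,0.2]],[90,[-11.0,-1.0,20.0],[-0.1,0.4,0.2]],[90,[-12.0,-0.0,15.0],[-0.0,-0.0,0.0]],[90,[-11.0,-0.0,15.0],[-0.0,-0.0,0.0]],[90,[-12.0,-0.0,14.0],[-0.0,-0.0,0.0]],[90,[-12.0,-0.0,15.0],[-0.0,-0.0,0.0]]]
[[90,[4.0,0.0,5.0],[-0.0,0.2,0.0]],[90,[4.0,0.0,5.0],[-0.0,0.1,0.0]],[90,[3.0,0.0,4.0],[-0.0,0.2,0.0]],[90,[4.0,0.0,5.0],[-0.0,0.2,0.0]],[90,[4.0,0.0,5.0],[-0.0,0.1,0.0]],[90,[4.0,0.0,5.0],[-0.0,0.2,0.0]],[90,[2.0,0.0,-3.0],[-0.0,-0.0,0.0]],[90,[2.0,0.0,-3.0],[-0.0,-0.0,0.0]]]
```

Request:
{"name": "arm_command", "arguments": {"targets": [[90, [-11, -2, 20], [-0.1, 0.4, 0.2]], [90, [-11, -1, 20], [-0.1, 0.4, 0.3]], [90, [-11, -2, 20], [-0.1, 0.4, 0.2]], [90, [-11, -1, 20], [-0.1, 0.4, 0.2]], [90, [-12, 0, 15], [0, 0, 0]], [90, [-11, 0, 15], [0, 0, 0]], [90, [-12, 0, 14], [0, 0, 0]], [90, [-12, 0, 15], [0, 0, 0]]]}}

```text
t: 3.7
eef_pos: [0.4121, -0.1486, 0.0436]
eef_rot: [[0.688, -0.438, 0.579], [-0.335, -0.899, -0.282], [0.644, 0.0, -0.765]]
force: [-0.2, -0.5, -0.1]
grip_width: 0.0901
gripper_force: 0.0
```

Run:
```python
from plan import *
st(); im=save('wrist','w2',1.5); st()
plan([(-.128,-.088,.029,41,8)],90)
```

```text
t 3.7 loc pt [-0.1648 -0.0931  0.0352] tilt 40.1 yawx -26.0 q [-0.5  -0.57  2.4   0.05  0.61  1.5 ] F [-0.2 -0.5 -0.1] w 0.09 gf 0.0
t 3.75 loc pt [-0.1682 -0.0929  0.0294] tilt 39.5 yawx -26.0 q [-0.5  -0.56  2.41  0.05  0.61  1.5 ] F [-1.8  2.3 -2.4] w 0.09 gf 0.0
[[90,[4.0,-1.0,3.0],[0.1,0.2,-0.1]],[90,[4.0,-0.0,3.0],[0.0,0.2,-0.0]],[90,[3.0,-1.0,4.0],[0.1,0.2,-0.1]],[90,[4.0,-1.0,3.0],[0.0,0.1,-0.1]],[90,[4.0,-0.0,3.0],[0.1,0.2,-0.0]],[90,[4.0,-1.0,4.0],[0.0,0.2,-0.1]],[90,[3.0,-0.0,3.0],[0.1,0.2,-0.0]],[90,[4.0,-1.0,3.0],[0.0,0.2,-0.1]]]
```

View pics/w2.png

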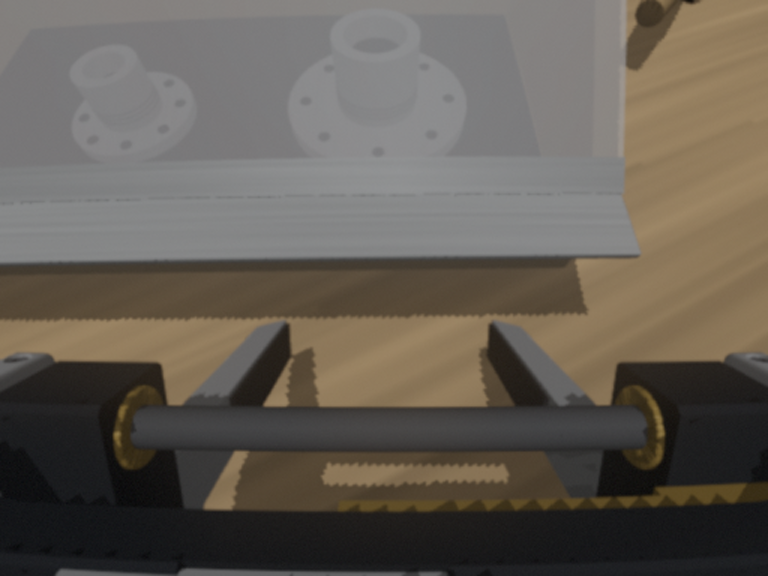

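The lip edge runs along row 257–262 (1.5x), with its right corner at (638,257). Hub top is at (375,37) and the disc centre near (377,104); the fingers at columns 285 and 490 straddle the hub. Now I'll refine.

Run:
```python
from plan import *
s=dict(eef_pos=[.4121,-.1486,.0436],eef_rot=np.array([[0.688,-0.438,0.579],[-0.335,-0.899,-0.282],[0.644,0,-0.765]]))
q=lambda x,y:((x+.5)/1.5-.5,(y+.5)/1.5-.5)
for n,uv,z in[('lipcorner(-.143,-.2)',(638,256),.068),('lip mid',(380,260),.068),('lip left',(10,263),.068),('hub',(375,37),.082),('disc',(377,104),.04)]:
    P=atz('wrist',q(*uv),z,s);print(n,np.round(P,4),np.round(w2loc(P),4))
st()
```

```text
lipcorner(-.143,-.2) [ 0.3958 -0.2559  0.068 ] [-0.1408 -0.197   0.068 ]
lip mid [ 0.4413 -0.1575  0.068 ] [-0.1417 -0.0885  0.068 ]
lip left [ 0.5103 -0.0142  0.068 ] [-0.1407  0.0705  0.068 ]
hub [ 0.5587 -0.2106  0.082 ] [-0.0129 -0.0863  0.082 ]
disc [ 0.5577 -0.2102  0.04  ] [-0.014  -0.0864  0.04  ]
t 3.75 loc pt [-0.1682 -0.0929  0.0294] tilt 39.5 yawx -26.0 q [-0.5  -0.56  2.41  0.05  0.61  1.5 ] F [-1.8  2.3 -2.4] w 0.09 gf 0.0
```

Request:
{"name": "arm_command", "arguments": {"targets": [[90, [4, -1, 3], [0.1, 0.2, -0.1]], [90, [4, -1, 3], [0.1, 0.2, -0.1]], [90, [4, -1, 4], [0.1, 0.2, -0.1]], [90, [4, -1, 3], [0, 0.1, -0.1]], [90, [4, -1, 3], [0.1, 0.2, 0]], [90, [4, -1, 4], [0, 0.2, -0.1]], [90, [4, 0, 3], [0.1, 0.2, 0]], [90, [3, 0, 3], [0, 0.2, 0]]]}}

```text
t: 4.42
eef_pos: [0.4516, -0.1561, 0.0426]
eef_rot: [[0.681, -0.42, 0.6], [-0.317, -0.907, -0.276], [0.66, -0.002, -0.751]]
force: [-6.0, 2.7, 0.0]
grip_width: 0.0901
gripper_force: 2.8
```

```bash
cat >> plan.py <<'E'
def lift(a_deg,t,d=.025,y=-.0865):
    a=np.radians(a_deg);ph=a-np.radians(28);tr=np.radians(t)
    E=np.array([.036,.163])+.202*np.array([-np.cos(ph),np.sin(ph)])
    la=max(a,np.pi/2-tr);C=E+d*np.array([np.cos(la),-np.sin(la)])+.003*np.array([-np.sin(a),-np.cos(a)])
    T=C-.008*np.array([np.cos(tr),np.sin(tr)]);return (T[0],y,T[1],t,1)
E
python3 - <<'E'
from plan import *
st()
A=[3,6,10,14,18,22,26,30,34,38,42,46,50,54,58,62]
w=[lift(a,41) for a in A];print(np.round(w[0],4),np.round(w[-1],4));plan(w,90)
E
```

```text
t 4.42 loc pt [-0.1257 -0.0828  0.0344] tilt 41.3 yawx -25.0 q [-0.47 -0.43  2.34  0.05  0.51  1.5 ] F [-6.   2.7  0. ] w 0.09 gf 2.8
[-0.1369 -0.0865  0.0505 41.      1.    ] [-0.1284 -0.0865  0.2472 41.      1.    ]
[[90,[2.0,3.0,-20.0],[-0.4,-0.3,0.3]],[90,[3.0,0.0,-10.0],[-0.0,-0.0,-0.0]],[90,[5.0,0.0,-13.0],[-0.0,-0.0,-0.0]],[90,[6.0,0.0,-13.0],[-0.0,-0.0,-0.0]],[90,[7.0,0.0,-12.0],[-0.0,-0.0,-0.0]],[90,[7.0,0.0,-12.0],[-0.0,-0.0,-0.0]],[90,[9.0,0.0,-12.0],[-0.0,-0.0,-0.0]],[90,[9.0,0.0,-11.0],[-0.0,-0.0,-0.0]]]
[[90,[10.0,0.0,-10.0],[-0.0,-0.0,-0.0]],[90,[11.0,0.0,-9.0],[-0.0,-0.0,-0.0]],[90,[11.0,0.0,-9.0],[-0.0,-0.0,-0.0]],[90,[12.0,0.0,-8.0],[-0.0,-0.0,-0.0]],[90,[11.0,0.0,-7.0],[-0.0,-0.0,-0.0]],[90,[12.0,0.0,-6.0],[-0.0,-0.0,-0.0]],[90,[11.0,0.0,-6.0],[-0.0,-0.0,-0.0]],[90,[12.0,0.0,-4.0],[-0.0,-0.0,-0.0]]]
```

Request:
{"name": "arm_command", "arguments": {"targets": [[90, [2, 2, -14], [-0.4, -0.3, 0]], [90, [3, 0, -13], [0, 0, 0]], [90, [5, 0, -13], [0, 0, 0]], [90, [6, 0, -13], [0, 0, 0]], [90, [7, 0, -12], [0, 0, 0]], [90, [7, 0, -12], [0, 0, 0]], [90, [9, 0, -12], [0, 0, 0]], [90, [9, 0, -11], [0, 0, 0]]]}}

```text
t: 5.08
eef_pos: [0.4202, -0.1439, 0.1449]
eef_rot: [[0.691, -0.425, 0.585], [-0.322, -0.905, -0.278], [0.647, 0.004, -0.762]]
force: [-12.3, 3.3, -2.0]
grip_width: 0.0903
gripper_force: 5.3
```

Run:
```python
from plan import *
st()
save('side','s1',1.5)
A=list(range(36,108,3))
plan([lift(a,41) for a in A],90)
im=cv2.imread('pics/s1.png');cv2.imwrite('pics/s1c.png',cv2.resize(im[120:400,250:560],None,fx=2,fy=2))
```

```text
t 5.08 loc pt [-0.1595 -0.0853  0.1365] tilt 40.3 yawx -25.0 q [-0.47 -0.67  2.24  0.02  0.87  1.53] F [-12.3   3.3  -2. ] w 0.09 gf 5.3
[[90,[17.0,1.0,-17.0],[0.0,0.3,0.3]],[90,[8.0,0.0,-6.0],[0.0,0.0,-0.0]],[90,[9.0,0.0,-7.0],[0.0,0.0,-0.0]],[90,[9.0,0.0,-6.0],[0.0,0.0,-0.0]],[90,[9.0,0.0,-5.0],[0.0,0.0,-0.0]],[90,[8.0,0.0,-5.0],[0.0,0.0,-0.0]],[90,[9.0,0.0,-5.0],[0.0,0.0,-0.0]],[90,[8.0,0.0,-4.0],[0.0,0.0,-0.0]]]
[[90,[9.0,0.0,-4.0],[0.0,0.0,-0.0]],[90,[9.0,0.0,-3.0],[0.0,0.0,-0.0]],[90,[9.0,0.0,-3.0],[0.0,0.0,-0.0]],[90,[9.0,0.0,-2.0],[0.0,0.0,-0.0]],[90,[10.0,0.0,-2.0],[0.0,0.0,-0.0]],[90,[9.0,0.0,-2.0],[0.0,0.0,-0.0]],[90,[9.0,0.0,-0.0],[0.0,0.0,-0.0]],[90,[10.0,0.0,-1.0],[0.0,0.0,-0.0]]]
[[90,[10.0,0.0,0.0],[0.0,0.0,-0.0]],[90,[9.0,0.0,1.0],[0.0,0.0,-0.0]],[90,[9.0,0.0,1.0],[0.0,0.0,-0.0]],[90,[10.0,0.0,2.0],[0.0,0.0,-0.0]],[90,[9.0,0.0,2.0],[0.0,0.0,-0.0]],[90,[9.0,0.0,3.0],[0.0,0.0,-0.0]],[90,[9.0,0.0,3.0],[0.0,0.0,-0.0]],[90,[9.0,0.0,3.0],[0.0,0.0,-0.0]]]
```

View pics/s1c.png

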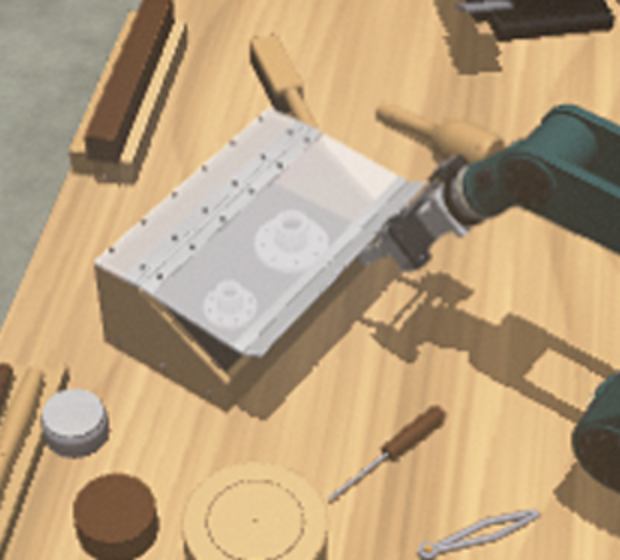

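The flap is partly up (about 28°), resting on the fingers, and everything else is unmoved. Continuing the arc.

Request:
{"name": "arm_command", "arguments": {"targets": [[90, [9, 1, -11], [0, 0.3, 0]], [90, [9, 0, -10], [0, 0, 0]], [90, [9, 0, -8], [0, 0, 0]], [90, [9, 0, -7], [0, 0, 0]], [90, [9, 0, -6], [0, 0, 0]], [90, [9, 0, -5], [0, 0, 0]], [90, [9, 0, -5], [0, 0, 0]], [90, [9, 0, -5], [0, 0, 0]]]}}

```text
t: 5.8
eef_pos: [0.4391, -0.1534, 0.2419]
eef_rot: [[0.679, -0.425, 0.599], [-0.316, -0.905, -0.284], [0.663, 0.003, -0.749]]
force: [-0.6, 0.4, -1.2]
grip_width: 0.0899
gripper_force: 0.7
```

Request:
{"name": "arm_command", "arguments": {"targets": [[90, [9, 0, -5], [0, 0, 0]], [90, [9, 0, -4], [0, 0, 0]], [90, [9, 0, -4], [0, 0, 0]], [90, [9, 0, -3], [0, 0, 0]], [90, [9, 0, -3], [0, 0, 0]], [90, [9, 0, -2], [0, 0, 0]], [90, [9, 0, -2], [0, 0, 0]], [90, [9, 0, -1], [0, 0, 0]]]}}

```text
t: 6.47
eef_pos: [0.4738, -0.1695, 0.3079]
eef_rot: [[0.678, -0.425, 0.599], [-0.316, -0.905, -0.284], [0.663, 0.003, -0.748]]
force: [-0.3, 0.1, -1.0]
grip_width: 0.09
gripper_force: 0.5
```

Run:
```python
from plan import *
st()
save('side','s2',1.5)
for a in (75,80,85,90,95,100,105,110): print(a,np.round(lift(a,41)[:3],3))
A=list(range(90,112,3))
plan([lift(a,41) for a in A],90)
im=cv2.imread('pics/s2.png');cv2.imwrite('pics/s2c.png',cv2.resize(im[80:360,250:560],None,fx=2,fy=2))
```

```text
t 6.47 loc pt [-0.0999 -0.0855  0.2997] tilt 41.6 yawx -25.0 q [-0.47 -0.55  1.87  0.02  1.1   1.54] F [-0.3  0.1 -1. ] w 0.09 gf 0.5
75 [-0.104 -0.086  0.281]
80 [-0.093 -0.086  0.292]
85 [-0.081 -0.086  0.302]
90 [-0.068 -0.086  0.311]
95 [-0.054 -0.086  0.319]
100 [-0.04  -0.086  0.326]
105 [-0.025 -0.086  0.331]
110 [-0.01  -0.086  0.335]
[[90,[29.0,1.0,13.0],[0.0,-0.8,0.3]],[90,[10.0,0.0,2.0],[0.0,0.0,-0.0]],[90,[9.0,0.0,2.0],[0.0,0.0,-0.0]],[90,[9.0,0.0,3.0],[0.0,0.0,-0.0]],[90,[9.0,0.0,3.0],[0.0,0.0,-0.0]],[90,[9.0,0.0,3.0],[0.0,0.0,-0.0]],[90,[9.0,0.0,4.0],[0.0,0.0,-0.0]],[90,[8.0,-0.0,5.0],[0.0,0.0,-0.0]]]
```

View pics/s2c.png

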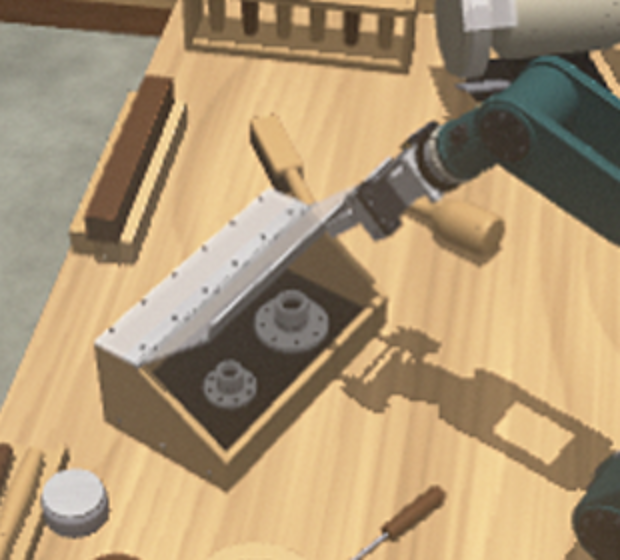

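The flap is at about 75° of opening and leaning on the fingertips. Next I push it near vertical with the tips, keeping it high until the gripper body is below its edge.

Run:
```python
from plan import *
plan([(-.02,-.0865,.318,43,8),(-.003,-.0865,.312,44,3),(.004,-.0865,.265,44,5)],94)
```

```text
[[94,[9.0,0.0,5.0],[0.0,0.2,0.0]],[94,[8.0,0.0,5.0],[0.0,0.1,0.1]],[94,[9.0,0.0,5.0],[0.0,0.2,-0.0]],[94,[9.0,1.0,5.0],[0.0,0.1,0.0]],[94,[8.0,-0.0,5.0],[0.0,0.2,0.1]],[94,[9.0,-0.0,5.0],[0.0,0.1,-0.0]],[94,[8.0,-0.0,6.0],[0.0,0.2,0.0]],[94,[9.0,0.0,5.0],[0.0,0.1,0.1]]]
[[94,[3.0,0.0,5.0],[0.0,0.3,-0.0]],[94,[2.0,0.0,6.0],[0.0,0.4,-0.0]],[94,[3.0,0.0,5.0],[0.0,0.3,-0.0]],[94,[-6.0,0.0,8.0],[0.0,0.0,-0.0]],[94,[-5.0,0.0,7.0],[0.0,0.0,-0.0]],[94,[-6.0,0.0,8.0],[0.0,0.0,-0.0]],[94,[-5.0,0.0,8.0],[0.0,0.0,-0.0]],[94,[-6.0,0.0,8.0],[0.0,0.0,-0.0]]]
```

Request:
{"name": "arm_command", "arguments": {"targets": [[94, [9, 0, 5], [0, 0.2, 0]], [94, [8, 0, 5], [0, 0.1, 0.1]], [94, [9, 0, 5], [0, 0.2, 0]], [94, [9, 1, 5], [0, 0.1, 0]], [94, [8, 0, 5], [0, 0.2, 0.1]], [94, [9, 0, 5], [0, 0.1, 0]], [94, [8, 0, 6], [0, 0.2, 0]], [94, [9, 0, 5], [0, 0.1, 0.1]]]}}

```text
t: 7.18
eef_pos: [0.5448, -0.204, 0.3218]
eef_rot: [[0.664, -0.429, 0.612], [-0.315, -0.903, -0.29], [0.678, -0.0, -0.735]]
force: [-0.7, 0.1, 0.3]
grip_width: 0.0939
gripper_force: 0.3
```

Request:
{"name": "arm_command", "arguments": {"targets": [[94, [3, 0, 5], [0, 0.3, 0]], [94, [2, 0, 6], [0, 0.4, 0]], [94, [3, 0, 5], [0, 0.3, 0]], [94, [-6, 0, 8], [0, 0, 0]], [94, [-5, 0, 7], [0, 0, 0]], [94, [-6, 0, 8], [0, 0, 0]], [94, [-5, 0, 8], [0, 0, 0]], [94, [-6, 0, 8], [0, 0, 0]]]}}

```text
t: 7.85
eef_pos: [0.5651, -0.2136, 0.2675]
eef_rot: [[0.653, -0.429, 0.624], [-0.31, -0.904, -0.296], [0.691, -0.0, -0.723]]
force: [-0.5, 0.0, 0.2]
grip_width: 0.094
gripper_force: 0.3
```

Run:
```python
from plan import *
st()
a=save('side','s3',1.5);b=save('wrist','w3')
A=cv2.imread('pics/s3.png')[80:360,250:560];B=cv2.imread('pics/w3.png')
A=cv2.resize(A,(425,384));cv2.imwrite('pics/c3.png',cv2.resize(np.hstack([A,B]),(800,328)))
plan([(.002,-.0865,.2,44,4),(-.0005,-.0865,.14,44,4)],94)
```

```text
t 7.85 loc pt [ 0.0017 -0.0863  0.2596] tilt 43.7 yawx -25.4 q [-0.46 -0.32  1.82  0.02  0.88  1.54] F [-0.5  0.   0.2] w 0.094 gf 0.3
[[94,[-10.0,0.0,11.0],[0.0,0.2,-0.0]],[94,[-9.0,0.0,10.0],[0.0,0.1,-0.0]],[94,[-10.0,0.0,11.0],[0.0,0.2,-0.0]],[94,[-9.0,0.0,10.0],[0.0,0.1,-0.0]],[94,[-11.0,0.0,10.0],[0.0,0.0,-0.0]],[94,[-11.0,0.0,11.0],[0.0,0.0,-0.0]],[94,[-11.0,0.0,10.0],[0.0,0.0,-0.0]],[94,[-11.0,0.0,11.0],[0.0,0.0,-0.0]]]
```

View pics/c3.png

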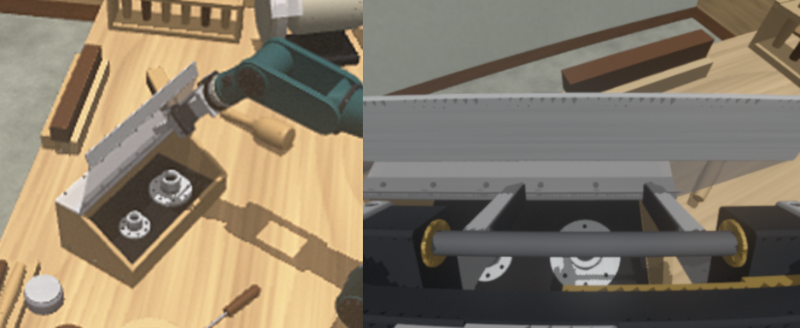

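Flap near vertical, leaning on the tips. The plate hub, at about (585,255) in the composite, sits between the fingers. Going in.

Request:
{"name": "arm_command", "arguments": {"targets": [[94, [-10, 0, 11], [0, 0.2, 0]], [94, [-9, 0, 10], [0, 0.1, 0]], [94, [-10, 0, 11], [0, 0.2, 0]], [94, [-9, 0, 10], [0, 0.1, 0]], [94, [-11, 0, 10], [0, 0, 0]], [94, [-11, 0, 11], [0, 0, 0]], [94, [-11, 0, 10], [0, 0, 0]], [94, [-11, 0, 11], [0, 0, 0]]]}}

```text
t: 8.62
eef_pos: [0.5647, -0.2134, 0.151]
eef_rot: [[0.647, -0.428, 0.631], [-0.306, -0.904, -0.299], [0.699, 0.0, -0.715]]
force: [-0.7, 0.5, -1.0]
grip_width: 0.0934
gripper_force: 0.0
```

Run:
```python
from plan import *
st()
im=read_camera('side')[110:260,180:340,::-1];b=read_camera('wrist')[...,::-1]
cv2.imwrite('pics/c4.png',cv2.resize(np.hstack([cv2.resize(im,(410,384),interpolation=cv2.INTER_CUBIC),b]),(800,333)))
plan([(-.0005,-.0865,.0545,44,8)],94)
```

```text
t 8.62 loc pt [ 0.0014 -0.0863  0.1431] tilt 44.3 yawx -25.3 q [-0.46 -0.24  2.01  0.03  0.6   1.54] F [-0.7  0.5 -1. ] w 0.093 gf 0.0
[[94,[-7.0,0.0,8.0],[0.0,0.0,-0.0]],[94,[-8.0,0.0,7.0],[0.0,0.0,-0.0]],[94,[-7.0,0.0,8.0],[0.0,0.1,-0.0]],[94,[-7.0,0.0,7.0],[0.0,-0.0,-0.0]],[94,[-7.0,0.0,8.0],[0.0,-0.0,-0.0]],[94,[-8.0,0.0,8.0],[0.0,0.0,-0.0]],[94,[-7.0,0.0,7.0],[0.0,0.0,-0.0]],[94,[-7.0,0.0,8.0],[0.0,0.0,-0.0]]]
```

View pics/c4.png

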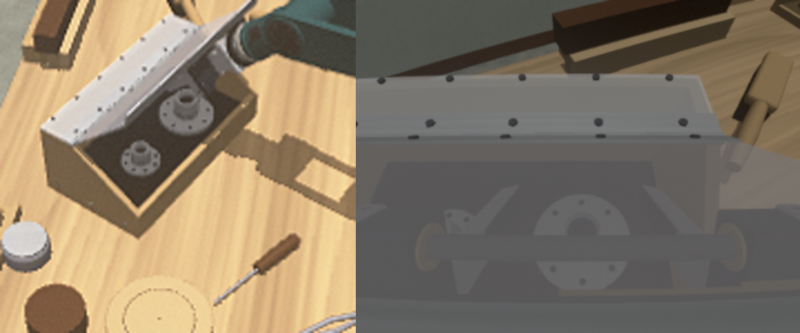

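The flap is lying on the gripper body, and the hub (wrist image about (580,235)) is midway between the fingers. Descending to grasp.

Request:
{"name": "arm_command", "arguments": {"targets": [[94, [-7, 0, 8], [0, 0, 0]], [94, [-8, 0, 7], [0, 0, 0]], [94, [-7, 0, 8], [0, 0, 0]], [94, [-7, 0, 7], [0, 0, 0]], [94, [-7, 0, 8], [0, 0, 0]], [94, [-8, 0, 8], [0, 0, 0]], [94, [-7, 0, 7], [0, 0, 0]], [94, [-7, 0, 6], [0, 0, 0]]]}}

```text
t: 9.38
eef_pos: [0.5651, -0.2136, 0.069]
eef_rot: [[0.646, -0.429, 0.632], [-0.306, -0.903, -0.3], [0.7, -0.0, -0.715]]
force: [-2.5, 1.1, -0.3]
grip_width: 0.0937
gripper_force: 0.0
```

Run:
```python
from plan import *
s=bot.read_state();read_camera('wrist');st();st(-.008)
for n in['faceplate','small_faceplate']:print(n,[(round(r['p'],2),np.round(r['rect'],1).tolist()) for r in models.regions_of('wrist',n)[:3]])
print(proj('wrist',[loc2w(-.0135,-.0865,.082),loc2w(-.0135,-.0865,.04)],s))
plan([(-.0005,-.0865,.0545,44,8)],94)
```

```text
t 9.43 loc pt [ 0.     -0.0863  0.0581] tilt 44.1 yawx -25.4 q [-0.46 -0.13  2.1   0.04  0.4   1.52] F [-2.1  1.1 -3.5] w 0.094 gf 0.0
t 9.43 loc pt [-0.0132 -0.0863  0.0717] tilt 44.1 yawx -25.4 q [-0.46 -0.13  2.1   0.04  0.4   1.52] F [-2.1  1.1 -3.5] w 0.094 gf 0.0
faceplate [(0.83, [261.8, 293.1, 153.4, 80.3])]
small_faceplate [(0.42, [107.5, 259.4, 8.4, 11.4])]
[[261.42888106 236.26387016]
 [261.0315656  258.17286216]]
[[94,[-1.0,0.0,0.0],[0.0,-0.0,-0.0]],[94,[-0.0,0.0,1.0],[0.0,-0.1,-0.0]],[94,[-1.0,0.0,0.0],[0.0,0.0,-0.0]],[94,[-0.0,0.0,0.0],[0.0,-0.0,-0.0]],[94,[-1.0,0.0,1.0],[0.0,-0.1,-0.0]],[94,[-1.0,0.0,0.0],[0.0,0.0,-0.0]],[94,[-0.0,0.0,1.0],[0.0,-0.0,-0.0]],[94,[-1.0,0.0,-0.0],[0.0,-0.0,-0.0]]]
```

Request:
{"name": "arm_command", "arguments": {"targets": [[94, [-1, 0, 1], [0, 0, 0]], [94, [-1, 0, 1], [0, 0, 0]], [94, [-1, 0, 1], [0, 0, 0]], [40, [0, 0, 0], [0, 0, 0]], [40, [0, 0, 0], [0, 0, 0]], [40, [0, 0, 0], [0, 0, 0]], [40, [0, 0, 0], [0, 0, 0]], [40, [0, 0, 0], [0, 0, 0]]]}}

```text
t: 10.2
eef_pos: [0.5648, -0.2134, 0.0648]
eef_rot: [[0.646, -0.429, 0.632], [-0.307, -0.904, -0.299], [0.699, -0.0, -0.715]]
force: [-1.6, 0.9, -1.3]
grip_width: 0.064
gripper_force: 0.0
```

Run:
```python
from plan import *
st();st(-.008)
plan([(-.0165,-.084,.0855,44,3),(-.0165,-.084,.125,44,5)],40,-.008)
```

```text
t 10.2 loc pt [ 0.0015 -0.0863  0.057 ] tilt 44.4 yawx -25.4 q [-0.46 -0.12  2.1   0.04  0.39  1.52] F [-1.6  0.9 -1.3] w 0.064 gf 0.0
t 10.2 loc pt [-0.0118 -0.0863  0.0705] tilt 44.4 yawx -25.4 q [-0.46 -0.12  2.1   0.04  0.39  1.52] F [-1.6  0.9 -1.3] w 0.064 gf 0.0
[[40,[2.0,-1.0,-5.0],[0.0,-0.1,-0.0]],[40,[3.0,-1.0,-4.0],[0.0,-0.1,-0.0]],[40,[2.0,-0.0,-5.0],[0.0,-0.2,-0.0]],[40,[5.0,-0.0,-6.0],[0.0,0.0,-0.0]],[40,[6.0,-0.0,-5.0],[0.0,0.0,-0.0]],[40,[5.0,-0.0,-6.0],[0.0,0.0,-0.0]],[40,[6.0,-0.0,-6.0],[0.0,0.0,-0.0]],[40,[5.0,-0.0,-5.0],[0.0,0.0,-0.0]]]
```

Request:
{"name": "arm_command", "arguments": {"targets": [[40, [-1, 0, 1], [0, 0, 0]], [40, [0, 0, 0], [0, 0, 0]], [40, [0, 0, 0], [0, 0, 0]], [40, [0, 0, 0], [0, 0, 0]], [40, [0, 0, 0], [0, 0, 0]], [40, [0, 0, 0], [0, 0, 0]], [40, [0, 0, 0], [0, 0, 0]], [40, [0, 0, 0], [0, 0, 0]]]}}

```text
t: 10.87
eef_pos: [0.5645, -0.2134, 0.0629]
eef_rot: [[0.647, -0.429, 0.631], [-0.307, -0.903, -0.299], [0.698, -0.0, -0.716]]
force: [-0.7, -0.7, -1.7]
grip_width: 0.0473
gripper_force: 30.0
```

Run:
```python
from plan import *
st();st(-.008)
plan([(-.0165,-.085,.09,44,3),(-.0165,-.085,.125,44,5)],40,-.008)
```

```text
t 10.87 loc pt [ 0.0012 -0.0864  0.055 ] tilt 44.3 yawx -25.4 q [-0.46 -0.12  2.1   0.04  0.39  1.52] F [-0.7 -0.7 -1.7] w 0.047 gf 30.0
t 10.87 loc pt [-0.0121 -0.0864  0.0686] tilt 44.3 yawx -25.4 q [-0.46 -0.12  2.1   0.04  0.39  1.52] F [-0.7 -0.7 -1.7] w 0.047 gf 30.0
[[40,[4.0,-0.0,-6.0],[0.0,-0.1,-0.0]],[40,[4.0,-1.0,-6.0],[0.0,-0.1,-0.0]],[40,[4.0,-0.0,-6.0],[0.0,-0.1,-0.0]],[40,[5.0,-0.0,-5.0],[0.0,0.0,-0.0]],[40,[5.0,-0.0,-5.0],[0.0,0.0,-0.0]],[40,[4.0,-0.0,-5.0],[0.0,0.0,-0.0]],[40,[5.0,-0.0,-5.0],[0.0,0.0,-0.0]],[40,[5.0,-0.0,-6.0],[0.0,0.0,-0.0]]]
```

Request:
{"name": "arm_command", "arguments": {"targets": [[40, [4, 0, -6], [0, 0, 0]], [40, [4, 0, -6], [0, 0, 0]], [40, [4, 0, -6], [0, 0, 0]], [40, [5, 0, -5], [0, 0, 0]], [40, [5, 0, -5], [0, 0, 0]], [40, [4, 0, -5], [0, 0, 0]], [40, [5, 0, -5], [0, 0, 0]], [40, [5, 0, -6], [0, 0, 0]]]}}

```text
t: 11.53
eef_pos: [0.5601, -0.2112, 0.1206]
eef_rot: [[0.646, -0.428, 0.631], [-0.307, -0.904, -0.299], [0.699, -0.0, -0.715]]
force: [-0.3, 1.1, -5.3]
grip_width: 0.0474
gripper_force: 30.0
```

Run:
```python
from plan import *
st();st(-.008)
plan([(-.22,-.085,.121,44,24)],40,-.008)
```

```text
t 11.53 loc pt [-0.0037 -0.0863  0.1127] tilt 44.3 yawx -25.4 q [-0.46 -0.22  2.05  0.03  0.53  1.53] F [-0.3  1.1 -5.3] w 0.047 gf 30.0
t 11.53 loc pt [-0.017  -0.0863  0.1263] tilt 44.3 yawx -25.4 q [-0.46 -0.22  2.05  0.03  0.53  1.53] F [-0.3  1.1 -5.3] w 0.047 gf 30.0
[[40,[-6.0,-0.0,-6.0],[0.0,-0.0,-0.0]],[40,[-6.0,-0.0,-6.0],[0.0,-0.0,-0.0]],[40,[-7.0,-0.0,-5.0],[0.0,-0.0,-0.0]],[40,[-6.0,-0.0,-6.0],[0.0,-0.1,-0.0]],[40,[-6.0,-0.0,-6.0],[0.0,0.0,-0.0]],[40,[-6.0,-0.0,-5.0],[0.0,0.0,-0.0]],[40,[-6.0,-0.0,-6.0],[0.0,0.0,-0.0]],[40,[-7.0,-0.0,-6.0],[0.0,-0.0,-0.0]]]
[[40,[-6.0,-0.0,-6.0],[0.0,-0.0,-0.0]],[40,[-6.0,-0.0,-5.0],[0.0,-0.0,-0.0]],[40,[-6.0,-1.0,-6.0],[0.0,-0.0,-0.0]],[40,[-7.0,0.0,-6.0],[0.0,-0.1,-0.0]],[40,[-6.0,0.0,-6.0],[0.0,0.0,-0.0]],[40,[-6.0,0.0,-5.0],[0.0,0.0,-0.0]],[40,[-6.0,0.0,-6.0],[0.0,-0.0,-0.0]],[40,[-6.0,0.0,-6.0],[0.0,-0.0,-0.0]]]
[[40,[-7.0,0.0,-6.0],[0.0,-0.0,-0.0]],[40,[-6.0,0.0,-5.0],[0.0,-0.0,-0.0]],[40,[-6.0,0.0,-6.0],[0.0,-0.1,-0.0]],[40,[-6.0,0.0,-6.0],[0.0,0.0,-0.0]],[40,[-7.0,0.0,-5.0],[0.0,0.0,-0.0]],[40,[-6.0,-0.0,-6.0],[0.0,0.0,-0.0]],[40,[-6.0,-0.0,-6.0],[0.0,-0.0,-0.0]],[40,[-6.0,-0.0,-6.0],[0.0,-0.0,-0.0]]]
```

Holding the plate. I'll carry it out level over the front wall, then lower it just outside so the flap rides down onto it.

Request:
{"name": "arm_command", "arguments": {"targets": [[40, [-6, 0, -5], [0, 0, 0]], [40, [-6, 0, -6], [0, 0, 0]], [40, [-7, 0, -5], [0, 0, 0]], [40, [-6, 0, -6], [0, 0, 0]], [40, [-6, 0, -5], [0, 0, 0]], [40, [-6, 0, -5], [0, 0, 0]], [40, [-6, 0, -6], [0, 0, 0]], [40, [-6, 0, -6], [0, 0, 0]]]}}

```text
t: 12.2
eef_pos: [0.4997, -0.1826, 0.1166]
eef_rot: [[0.647, -0.428, 0.631], [-0.307, -0.904, -0.299], [0.698, 0.0, -0.716]]
force: [-0.3, 1.0, -4.6]
grip_width: 0.0475
gripper_force: 30.0
```

Run:
```python
from plan import *
st(-.008)
plan([(-.178,-.085,.123,44,12),(-.18,-.085,.085,43,12)],40,-.008)
```

```text
t 12.2 loc pt [-0.0838 -0.0862  0.1223] tilt 44.3 yawx -25.4 q [-0.47 -0.4   2.19  0.03  0.58  1.53] F [-0.3  1.  -4.6] w 0.047 gf 30.0
[[40,[-6.0,-0.0,-6.0],[0.0,-0.0,-0.0]],[40,[-5.0,-0.0,-5.0],[0.0,-0.0,-0.0]],[40,[-6.0,-0.0,-6.0],[0.0,-0.1,-0.0]],[40,[-5.0,-0.0,-5.0],[0.0,0.0,-0.0]],[40,[-6.0,-0.0,-6.0],[0.0,-0.0,-0.0]],[40,[-6.0,-1.0,-5.0],[0.0,-0.0,-0.0]],[40,[-5.0,0.0,-6.0],[0.0,-0.1,-0.0]],[40,[-6.0,0.0,-5.0],[0.0,0.0,-0.0]]]
[[40,[-5.0,0.0,-6.0],[0.0,-0.0,-0.0]],[40,[-6.0,0.0,-5.0],[0.0,-0.0,-0.0]],[40,[-6.0,-0.0,-6.0],[0.0,-0.1,-0.0]],[40,[-5.0,-0.0,-5.0],[0.0,0.0,-0.0]],[40,[-2.0,-0.0,2.0],[0.0,-0.1,-0.0]],[40,[-3.0,-0.0,2.0],[0.0,-0.1,-0.0]],[40,[-2.0,-0.0,2.0],[0.0,-0.0,-0.0]],[40,[-2.0,-0.0,3.0],[0.0,-0.1,-0.0]]]
[[40,[-3.0,-0.0,2.0],[0.0,-0.1,-0.0]],[40,[-2.0,-0.0,2.0],[0.0,-0.1,-0.0]],[40,[-2.0,-0.0,2.0],[0.0,-0.1,-0.0]],[40,[-3.0,-0.0,2.0],[0.0,-0.1,-0.0]],[40,[-2.0,-0.0,3.0],[0.0,-0.0,-0.0]],[40,[-2.0,-0.0,2.0],[0.0,-0.1,-0.0]],[40,[-3.0,-0.0,2.0],[0.0,-0.1,-0.0]],[40,[-2.0,-0.0,2.0],[0.0,-0.1,-0.0]]]
```

Request:
{"name": "arm_command", "arguments": {"targets": [[40, [-6, 0, -6], [0, 0, 0]], [40, [-5, 0, -5], [0, 0, 0]], [40, [-6, 0, -6], [0, 0, 0]], [40, [-5, 0, -5], [0, 0, 0]], [40, [-6, 0, -6], [0, 0, 0]], [40, [-6, 0, -5], [0, 0, 0]], [40, [-5, 0, -6], [0, 0, 0]], [40, [-6, 0, -5], [0, 0, 0]]]}}

```text
t: 12.87
eef_pos: [0.4433, -0.1558, 0.1173]
eef_rot: [[0.646, -0.429, 0.632], [-0.307, -0.903, -0.299], [0.699, -0.0, -0.715]]
force: [0.3, 0.3, -4.6]
grip_width: 0.0475
gripper_force: 30.6
```

Run:
```python
from plan import *
st(-.008)
plan([(-.178,-.085,.122,44,5),(-.18,-.085,.085,43,11)],40,-.008)
```

```text
t 12.87 loc pt [-0.1463 -0.0861  0.123 ] tilt 44.4 yawx -25.4 q [-0.48 -0.61  2.3   0.04  0.67  1.52] F [ 0.3  0.3 -4.6] w 0.047 gf 30.6
[[40,[-5.0,-0.0,-4.0],[0.0,-0.1,-0.0]],[40,[-4.0,-0.0,-5.0],[0.0,-0.0,-0.0]],[40,[-5.0,-1.0,-4.0],[0.0,-0.1,-0.0]],[40,[-5.0,0.0,-4.0],[0.0,-0.1,-0.0]],[40,[-4.0,-0.0,-4.0],[0.0,-0.1,-0.1]],[40,[-3.0,-0.0,2.0],[0.0,-0.1,0.0]],[40,[-2.0,-0.0,3.0],[0.0,-0.1,0.0]],[40,[-3.0,-0.0,2.0],[0.0,-0.1,0.0]]]
[[40,[-2.0,-0.0,2.0],[0.0,-0.0,0.0]],[40,[-3.0,-0.0,2.0],[0.0,-0.1,0.0]],[40,[-2.0,-0.0,3.0],[0.0,-0.1,0.0]],[40,[-3.0,-0.0,2.0],[0.0,-0.1,0.0]],[40,[-2.0,-0.0,2.0],[0.0,-0.1,0.0]],[40,[-3.0,-0.0,2.0],[0.0,-0.1,0.0]],[40,[-2.0,-0.0,3.0],[0.0,-0.1,0.0]],[40,[-3.0,-0.0,2.0],[0.0,-0.1,0.0]]]
```

Request:
{"name": "arm_command", "arguments": {"targets": [[40, [-5, 0, -4], [0, 0, 0]], [40, [-4, 0, -5], [0, 0, 0]], [40, [-5, 0, -4], [0, 0, 0]], [40, [-5, 0, -4], [0, 0, 0]], [40, [-4, 0, -4], [0, 0, 0]], [40, [-3, 0, 2], [0, 0, 0]], [40, [-2, 0, 3], [0, 0, 0]], [40, [-3, 0, 2], [0, 0, 0]]]}}

```text
t: 13.53
eef_pos: [0.4151, -0.1425, 0.1052]
eef_rot: [[0.646, -0.429, 0.632], [-0.307, -0.903, -0.3], [0.699, -0.0, -0.715]]
force: [-0.1, -0.5, -5.1]
grip_width: 0.0476
gripper_force: 30.0
```

Run:
```python
from plan import *
st(-.008)
plan([(-.179,-.085,.082,40,12),(-.212,-.085,.082,36,4)],40,-.008)
```

```text
t 13.53 loc pt [-0.1775 -0.0862  0.111 ] tilt 44.4 yawx -25.4 q [-0.48 -0.71  2.37  0.04  0.71  1.51] F [-0.1 -0.5 -5.1] w 0.048 gf 30.0
[[40,[-2.0,-0.0,2.0],[0.0,-0.4,-0.0]],[40,[-2.0,-0.0,1.0],[0.0,-0.3,-0.0]],[40,[-1.0,-0.0,2.0],[0.0,-0.4,-0.0]],[40,[-2.0,-0.0,2.0],[0.0,-0.4,-0.0]],[40,[-2.0,-0.0,1.0],[0.0,-0.3,-0.0]],[40,[-2.0,-1.0,2.0],[0.0,-0.4,-0.0]],[40,[-2.0,0.0,2.0],[0.0,-0.3,-0.0]],[40,[-1.0,0.0,1.0],[0.0,-0.4,-0.0]]]
[[40,[-2.0,0.0,2.0],[0.0,-0.4,-0.0]],[40,[-2.0,0.0,2.0],[0.0,-0.3,-0.0]],[40,[-2.0,-0.0,2.0],[0.0,-0.4,-0.0]],[40,[-1.0,-0.0,1.0],[0.0,-0.4,-0.0]],[40,[-7.0,-0.0,-5.0],[0.0,-1.0,-0.0]],[40,[-6.0,-0.0,-5.0],[0.0,-1.0,-0.0]],[40,[-7.0,-0.0,-5.0],[0.0,-1.0,-0.0]],[40,[-7.0,-0.0,-5.0],[0.0,-1.0,-0.0]]]
```

Request:
{"name": "arm_command", "arguments": {"targets": [[40, [-2, 0, 2], [0, -0.4, 0]], [40, [-2, 0, 1], [0, -0.3, 0]], [40, [-1, 0, 2], [0, -0.4, 0]], [40, [-2, 0, 2], [0, -0.4, 0]], [40, [-2, 0, 1], [0, -0.3, 0]], [40, [-2, 0, 2], [0, -0.4, 0]], [40, [-2, 0, 2], [0, -0.3, 0]], [40, [-1, 0, 1], [0, -0.4, 0]]]}}

```text
t: 14.2
eef_pos: [0.4137, -0.1418, 0.086]
eef_rot: [[0.678, -0.429, 0.597], [-0.322, -0.904, -0.283], [0.661, -0.0, -0.75]]
force: [1.2, 0.6, -5.1]
grip_width: 0.0474
gripper_force: 30.0
```

Request:
{"name": "arm_command", "arguments": {"targets": [[40, [-2, 0, 2], [0, -0.4, 0]], [40, [-2, 0, 2], [0, -0.3, 0]], [40, [-2, 0, 2], [0, -0.4, 0]], [40, [-1, 0, 1], [0, -0.4, 0]], [40, [-7, 0, -5], [0, -1, 0]], [40, [-6, 0, -5], [0, -1, 0]], [40, [-7, 0, -5], [0, -1, 0]], [40, [-7, 0, -5], [0, -1, 0]]]}}

```text
t: 14.87
eef_pos: [0.383, -0.1273, 0.0763]
eef_rot: [[0.731, -0.429, 0.531], [-0.347, -0.904, -0.252], [0.588, -0.0, -0.809]]
force: [-0.3, 0.1, -3.9]
grip_width: 0.0476
gripper_force: 30.0
```

```bash
cat >> plan.py <<'E'
def flapcheck(cam='side'):
    read_camera(cam);r=models.regions_of(cam,'flap')[0]['rect'];print(cam,'flap rect',np.round(r,1))
E
python3 - <<'E'
from plan import *
st(-.008)
flapcheck()
E
```

```text
t 14.87 loc pt [-0.212  -0.0861  0.0827] tilt 36.0 yawx -25.4 q [-0.48 -0.7   2.36  0.03  0.85  1.52] F [-0.3  0.1 -3.9] w 0.048 gf 30.0
side flap rect [255.6 166.4  90.8  89.8]
```

Flap region is back at its original rectangle, so it's shut, and the plate is held (3.9 N). Now over to the blank, restoring the level tilt of 44.3°.

Run:
```python
from plan import *
Y=BOX[2]
plan([(.405,-.05,.15,44.3,6,-.3),(.43,.06,.19,44.3,5,.05),(.44,.18,.20,44.3,5,.42)],40,-.008,'w')
```

```text
[[40,[6.0,-13.0,-10.0],[0.9,1.4,-1.0]],[40,[6.0,-14.0,-9.0],[0.9,1.3,-1.1]],[40,[6.0,-13.0,-10.0],[0.8,1.4,-1.0]],[40,[7.0,-14.0,-8.0],[0.9,1.4,-1.1]],[40,[7.0,-13.0,-9.0],[0.9,1.3,-1.0]],[40,[8.0,-13.0,-8.0],[0.9,1.4,-1.1]],[40,[4.0,-23.0,-7.0],[2.8,0.0,-2.9]],[40,[6.0,-23.0,-6.0],[2.8,0.0,-2.8]]]
[[40,[7.0,-23.0,-4.0],[2.8,0.0,-2.9]],[40,[7.0,-23.0,-4.0],[2.8,0.0,-2.9]],[40,[9.0,-22.0,-3.0],[2.8,0.0,-2.8]],[40,[4.0,-24.0,1.0],[3.0,0.0,-3.0]],[40,[5.0,-24.0,2.0],[2.9,-0.0,-3.1]],[40,[6.0,-24.0,3.0],[3.0,0.0,-3.0]],[40,[7.0,-23.0,5.0],[2.9,0.0,-3.0]],[40,[9.0,-22.0,5.0],[3.0,0.0,-3.1]]]
```

Request:
{"name": "arm_command", "arguments": {"targets": [[40, [6, -13, -10], [0.9, 1.4, -1]], [40, [6, -14, -9], [0.9, 1.3, -1.1]], [40, [6, -13, -10], [0.8, 1.4, -1]], [40, [7, -14, -8], [0.9, 1.4, -1.1]], [40, [7, -13, -9], [0.9, 1.3, -1]], [40, [8, -13, -8], [0.9, 1.4, -1.1]], [40, [4, -23, -7], [2.8, 0, -2.9]], [40, [6, -23, -6], [2.8, 0, -2.8]]]}}

```text
t: 15.63
eef_pos: [0.4351, -0.0053, 0.1566]
eef_rot: [[0.713, -0.158, 0.683], [-0.114, -0.987, -0.11], [0.691, 0.001, -0.722]]
force: [0.3, 0.0, -3.4]
grip_width: 0.0471
gripper_force: 30.0
```

Request:
{"name": "arm_command", "arguments": {"targets": [[40, [7, -23, -4], [2.8, 0, -2.9]], [40, [7, -23, -4], [2.8, 0, -2.9]], [40, [9, -22, -3], [2.8, 0, -2.8]], [40, [4, -24, 1], [3, 0, -3]], [40, [5, -24, 2], [2.9, 0, -3.1]], [40, [6, -24, 3], [3, 0, -3]], [40, [7, -23, 5], [2.9, 0, -3]], [40, [9, -22, 5], [3, 0, -3.1]]]}}

```text
t: 16.3
eef_pos: [0.4607, 0.1831, 0.1902]
eef_rot: [[0.66, 0.408, 0.631], [0.292, -0.913, 0.285], [0.692, -0.004, -0.722]]
force: [-0.6, 1.0, -4.1]
grip_width: 0.0474
gripper_force: 30.0
```

```bash
cat > blank.py <<'E'
from plan import *
from scipy.optimize import least_squares
def rim(cam,s=None,r=.09,z=.065,g=np.array([.514,.295])):
    """fit the far rim of the blank's top from the network's region"""
    for reg in models.regions_of(cam,'bowl_blank')[:2]:
        M=reg['region'].astype(np.uint8);c=max(cv2.findContours(M,cv2.RETR_EXTERNAL,cv2.CHAIN_APPROX_NONE)[0],key=len)[:,0]
        c=c[(c[:,0]>3)&(c[:,0]<508)&(c[:,1]>3)]
        P=np.array([atz(cam,tuple(q),z,s)[:2] for q in c]);d=np.linalg.norm(P-g,axis=1)
        k=abs(d-r)<.015
        if k.sum()<30: print(cam,'p',reg['p'],'no fit',k.sum());continue
        o=ray(cam,(250,190),s)[0][:2]
        k&=((P-g)@(g-o)/np.linalg.norm(g-o)>-.01)
        f=least_squares(lambda x:np.linalg.norm(P[k]-x[:2],axis=1)-x[2],[*g,r],loss='soft_l1',f_scale=.001);f2=least_squares(lambda x:np.linalg.norm(P[k]-x[:2],axis=1)-r,g,loss='soft_l1',f_scale=.001)
        print(cam,round(reg['p'],2),'n',k.sum(),'free',np.round(f.x,4),'fixed r',np.round(f2.x,4))
E
python3 - <<'E'
from blank import *
read_camera('top');rim('top');read_camera('side');rim('side')
s=bot.read_state();read_camera('wrist');rim('wrist',s)
st(-.008);s=bot.read_state();print(np.array(s['eef_pos'])-.008*np.array(s['eef_rot'])[:,2])
flapcheck();flapcheck('top')
for r in models.regions_of('wrist','faceplate')[:2]:print(r['p'],r['rect'])
E
```

```text
top p 0.97 no fit 0
top 0.87 n 77 free [0.5145 0.2922 0.0889] fixed r [0.5136 0.2911]
side 0.95 n 64 free [0.5144 0.2959 0.087 ] fixed r [0.5139 0.2999]
side p 0.58 no fit 0
wrist p 0.65 no fit 0
wrist 0.58 n 200 free [0.5141 0.2964 0.089 ] fixed r [0.5134 0.2953]
t 16.6 loc pt [-0.2731  0.2218  0.1955] tilt 43.7 yawx 23.6 q [ 0.12 -0.58  2.14  0.28  0.87  1.17] F [-0.1  1.  -4. ] w 0.047 gf 30.0
[0.45531031 0.17915848 0.19551136]
side flap rect [258.1 166.4  89.3  90.9]
top flap rect [310.  191.6 136.3 104.6]
0.68 [259.3, 259.6, 150.4, 150.9]
```

Run:
```python
from blank import *
s=bot.read_state();R=np.array(s['eef_rot']);p=np.array(s['eef_pos']);R0=rot(44.3,0)
# plate frame in tool frame: at grasp tool tilted 44.3
n=R@R0.T@np.array([0,0,1]);print('plate normal',n)
g=p-.008*R[:,2];e=R[:,1];f=np.cross(e,n)
c=g-.0286*n;th=np.radians(np.arange(0,360,5))
for off in(-.003,0,.003):
  q=proj('wrist',c+off*f+.055*(np.cos(th)[:,None]*e+np.sin(th)[:,None]*f),s);print(off,q.min(0),q.max(0),f)
read_camera('wrist');r=models.regions_of('wrist','faceplate')[0];M=r['region'];ys,xs=np.where(M);print(ys.min(),ys.max(),[(y,xs[ys==y].min(),xs[ys==y].max()) for y in range(ys.min(),ys.max(),12)])
plan([(.514,.295,.155,44.3,6,.5),(.514,.295,.125,44.3,2,.5)],40,-.008,'w')
```

```text
plate normal [ 1.01577647e-02 -2.95779461e-04  9.99948365e-01]
-0.003 [182.2576976  184.51326974] [337.71596204 335.28902392] [-0.91458323 -0.40429371  0.00917101]
0 [181.6763875  187.65750661] [338.31398713 340.65835034] [-0.91458323 -0.40429371  0.00917101]
0.003 [181.08823132 190.84546897] [338.91905073 346.10824451] [-0.91458323 -0.40429371  0.00917101]Traceback (most recent call last):
  File "<stdin>", line 9, in <module>
    return umr_minimum(a, axis, None, out, keepdims, initial, where)
ValueError: zero-size array to reduction operation minimum which has no identity
```

Run:
```python
from plan import *
plan([(.512,.294,.15,44.3,6,.5),(.512,.294,.12,44.3,2,.5)],40,-.008,'w')
```

```text
[[40,[6.0,-14.0,17.0],[0.5,0.1,-0.6]],[40,[7.0,-13.0,17.0],[0.5,0.1,-0.6]],[40,[7.0,-13.0,17.0],[0.6,0.1,-0.6]],[40,[7.0,-13.0,17.0],[0.5,0.0,-0.6]],[40,[7.0,-13.0,18.0],[0.5,0.1,-0.6]],[40,[7.0,-13.0,17.0],[0.5,0.1,-0.6]],[40,[-11.0,0.0,11.0],[0.0,0.0,-0.0]],[40,[-10.0,0.0,11.0],[0.0,0.0,-0.0]]]
```

Request:
{"name": "arm_command", "arguments": {"targets": [[40, [6, -14, 17], [0.5, 0.1, -0.6]], [40, [7, -13, 17], [0.5, 0.1, -0.6]], [40, [7, -13, 17], [0.6, 0.1, -0.6]], [40, [7, -13, 17], [0.5, 0, -0.6]], [40, [7, -13, 18], [0.5, 0.1, -0.6]], [40, [7, -13, 17], [0.5, 0.1, -0.6]], [40, [-11, 0, 11], [0, 0, 0]], [40, [-10, 0, 11], [0, 0, 0]]]}}

```text
t: 17.62
eef_pos: [0.5176, 0.2988, 0.1145]
eef_rot: [[0.627, 0.48, 0.613], [0.344, -0.877, 0.336], [0.699, -0.0, -0.715]]
force: [-0.9, 1.0, -3.8]
grip_width: 0.0473
gripper_force: 30.0
```

```bash
cat > chk.py <<'E'
from blank import *
def chk(n=3):
    for _ in range(n): read_camera('side')
    s=bot.read_state();read_camera('wrist');rim('wrist',s,g=np.array([.514,.295]))
    R=np.array(s['eef_rot']);g=np.array(s['eef_pos'])-.008*R[:,2];st(-.008);print('grasp w',np.round(g,4))
    for r in models.regions_of('wrist','faceplate')[:1]:
        print('plate rect',round(r['p'],2),np.round(r['rect'],1))
        nn=R@rot(44.3,0).T@np.array([0,0,1]);e=R[:,1];f=np.cross(e,nn);c=g-.0286*nn;th=np.radians(np.arange(0,360,5))
        for off in(-.004,-.002,0):
            q=proj('wrist',c+off*f+.055*(np.cos(th)[:,None]*e+np.sin(th)[:,None]*f),s);print(off,'centre',(q.min(0)+q.max(0))/2,'size',q.max(0)-q.min(0))
        print('normal',nn)
E
python3 -c "
from chk import *
chk()
plan([(.512,.294,.105,44.3,8,.5)],40,-.008,'w')"
```

```text
wrist 0.91 n 275 free [0.5157 0.2975 0.088 ] fixed r [0.5134 0.2962]
wrist p 0.82 no fit 0
t 17.87 loc pt [-0.2707  0.3509  0.1212] tilt 44.4 yawx 28.6 q [ 0.38 -0.22  2.07  0.17  0.53  1.34] F [ 0.3 -0.3 -3.1] w 0.047 gf 30.0
grasp w [0.5109 0.2945 0.1176]
plate rect 0.61 [261.  258.4 152.  150.1]
-0.004 centre [259.85270358 258.58039098] size [155.09724812 150.0911894 ]
-0.002 centre [259.85760061 261.39865922] size [155.87912065 151.56296422]
0 centre [259.86253538 264.24429537] size [156.66713243 153.05105239]
normal [0.00477144 0.00171716 0.99998714]
[[40,[-2.0,0.0,1.0],[0.0,-0.0,-0.0]],[40,[-1.0,0.0,2.0],[0.0,-0.0,-0.0]],[40,[-2.0,0.0,1.0],[0.0,-0.1,-0.0]],[40,[-1.0,0.0,2.0],[0.0,0.0,-0.0]],[40,[-2.0,0.0,1.0],[0.0,0.0,-0.0]],[40,[-2.0,0.0,1.0],[0.0,-0.0,-0.0]],[40,[-1.0,0.0,2.0],[0.0,-0.0,-0.0]],[40,[-2.0,0.0,1.0],[0.0,-0.0,-0.0]]]
```

Run:
```python
from chk import *
s=bot.read_state();R=np.array(s['eef_rot']);g=np.array(s['eef_pos'])-.008*R[:,2];print('grasp',g)
th=np.radians(np.arange(0,360,3))
for cam in('side','top'):
    read_camera(cam)
    for reg in models.regions_of(cam,'faceplate')[:2]:
        print(cam,round(reg['p'],2),np.round(reg['rect'],1))
    for off in(0,.004):
        c=g-[0,0,.0286]+off*np.array([.878,.479,0]);ring=lambda r,z:proj(cam,np.c_[c[0]+r*np.cos(th),c[1]+r*np.sin(th),np.full(th.size,z)])
        q=np.vstack([ring(.055,c[2]),ring(.055,c[2]-.01),ring(.024,c[2]+.042)]);print(off,(q.min(0)+q.max(0))/2,q.max(0)-q.min(0))
```

```text
grasp [0.5129703  0.2949158  0.12195724]
side 0.83 [249.8 250.2  31.2  29.9]
0 [251.76335766 249.13577302] [30.21925309 26.66393325]
0.004 [250.71414973 249.41380807] [30.23213832 26.68584507]
top 0.69 [185.9 204.9  36.8  24.9]
0 [185.46638082 204.86933577] [32.84486866 32.46745972]
0.004 [184.95331627 203.83234072] [32.8361689  32.44882657]
```

```bash
cat >> chk.py <<'E'
def avg(n=8):
    P=[];Q=[];Z=[]
    for i in range(n):
        s=bot.read_state();P.append(s['eef_pos']);Z.append(np.array(s['eef_rot'])[:,2]);Q.append(np.array(s['eef_rot']));read_camera('wrist')
    p=np.mean(P,0);z=np.mean(Z,0);z/=np.linalg.norm(z);print('grasp avg',np.round(p-.008*z,4),'sd',np.round(np.std(P,0),4),'tilt',np.degrees(np.arccos(-z[2])).round(2));return p,Q,P
E
python3 - <<'E'
from chk import *
p,Q,P=avg(8);print(np.round(P,4))
rs=[]
for i in range(3):
    read_camera('wrist');r=models.regions_of('wrist','faceplate');rs.append(r[0]['rect'] if r else None)
print(rs)
s=dict(bot.read_state());s['eef_pos']=p;rim('wrist',s)
E
```

```text
grasp avg [0.5122 0.2948 0.1206] sd [0.0002 0.     0.0005] tilt 44.32
[[0.5175 0.2975 0.1158]
 [0.5174 0.2975 0.1155]
 [0.5172 0.2975 0.1152]
 [0.5171 0.2975 0.1149]
 [0.517  0.2974 0.1147]
 [0.517  0.2974 0.1145]
 [0.5169 0.2974 0.1144]
 [0.5169 0.2975 0.1143]]
[[259.2, 261.8, 151.1, 149.4], [260.7, 259.2, 150.2, 147.9], [261.1, 260.1, 153.7, 148.1]]
wrist p 0.88 no fit 0
wrist 0.65 n 284 free [0.5173 0.298  0.0878] fixed r [0.5149 0.2968]
```

Request:
{"name": "arm_command", "arguments": {"targets": [[40, [-1.4, 0, 1.4], [0, 0, 0]], [40, [-1.4, 0, 1.4], [0, 0, 0]], [40, [-1.4, 0, 1.4], [0, 0, 0]], [40, [-1.4, 0, 1.4], [0, 0, 0]], [40, [-1.4, 0, 1.4], [0, 0, 0]], [40, [-0.7, 0, 0.7], [0, 0, 0]], [40, [-0.7, 0, 0.7], [0, 0, 0]], [40, [0, 0, 0], [0, 0, 0]]]}}

```text
t: 19.53
eef_pos: [0.5166, 0.2973, 0.102]
eef_rot: [[0.629, 0.479, 0.612], [0.343, -0.878, 0.334], [0.698, 0.0, -0.716]]
force: [-1.3, 0.2, -3.8]
grip_width: 0.0476
gripper_force: 30.0
```

Run:
```python
from chk import *
avg(4);st(-.008)
```

```text
grasp avg [0.5119 0.2947 0.108 ] sd [0.0001 0.     0.0002] tilt 44.26
t 19.73 loc pt [-0.2713  0.3505  0.1084] tilt 44.3 yawx 28.7 q [ 0.38 -0.21  2.08  0.18  0.5   1.33] F [ 0.9 -0.5 -3.9] w 0.047 gf 30.0
```

Request:
{"name": "arm_command", "arguments": {"targets": [[40, [-0.5, 0, 0.5], [0, 0, 0]], [40, [-0.5, 0, 0.5], [0, 0, 0]], [40, [-0.5, 0, 0.5], [0, 0, 0]], [40, [-0.5, 0, 0.5], [0, 0, 0]], [40, [-0.5, 0, 0.5], [0, 0, 0]], [40, [-0.5, 0, 0.5], [0, 0, 0]], [40, [0, 0, 0], [0, 0, 0]], [40, [0, 0, 0], [0, 0, 0]]]}}

```text
t: 20.4
eef_pos: [0.5167, 0.2974, 0.098]
eef_rot: [[0.629, 0.479, 0.613], [0.343, -0.878, 0.334], [0.698, 0.0, -0.716]]
force: [-1.4, 1.0, -3.1]
grip_width: 0.0479
gripper_force: 30.0
```

Run:
```python
from chk import *
avg(4);st(-.008)
```

```text
grasp avg [0.5118 0.2947 0.1038] sd [0. 0. 0.] tilt 44.26
t 20.6 loc pt [-0.2714  0.3504  0.1039] tilt 44.3 yawx 28.6 q [ 0.38 -0.2   2.09  0.18  0.49  1.33] F [ 0.2 -0.1 -4. ] w 0.047 gf 30.0
```

Not yet touching; a little lower.

Request:
{"name": "arm_command", "arguments": {"targets": [[40, [-0.5, 0, 0.5], [0, 0, 0]], [40, [-0.5, 0, 0.5], [0, 0, 0]], [40, [0, 0, 0], [0, 0, 0]], [40, [0, 0, 0], [0, 0, 0]], [40, [0, 0, 0], [0, 0, 0]], [40, [0, 0, 0], [0, 0, 0]], [40, [0, 0, 0], [0, 0, 0]], [40, [0, 0, 0], [0, 0, 0]]]}}

```text
t: 21.27
eef_pos: [0.5174, 0.2977, 0.0979]
eef_rot: [[0.627, 0.479, 0.614], [0.342, -0.878, 0.335], [0.7, 0.0, -0.714]]
force: [-0.2, 0.1, 1.8]
grip_width: 0.0475
gripper_force: 30.0
```

Run:
```python
from chk import *
avg(2);st(-.008)
```

```text
grasp avg [0.5125 0.295  0.1036] sd [0. 0. 0.] tilt 44.4
t 21.37 loc pt [-0.2709  0.3509  0.1037] tilt 44.4 yawx 28.6 q [ 0.38 -0.2   2.09  0.18  0.49  1.32] F [-0.2  0.1  1.5] w 0.048 gf 30.0
```

Contact (support 1.5 N beyond weight). Releasing.

Request:
{"name": "arm_command", "arguments": {"targets": [[52, [0, 0, 0], [0, 0, 0]], [60, [0, 0, 0], [0, 0, 0]], [94, [0, 0, 0], [0, 0, 0]], [94, [0, 0, 0], [0, 0, 0]], [94, [0, 0, 0], [0, 0, 0]], [94, [0, 0, 0], [0, 0, 0]], [94, [0, 0, 0], [0, 0, 0]], [94, [0, 0, 0], [0, 0, 0]]]}}

```text
t: 22.03
eef_pos: [0.5167, 0.2974, 0.0967]
eef_rot: [[0.628, 0.479, 0.613], [0.343, -0.878, 0.334], [0.698, 0.0, -0.716]]
force: [0.8, 0.2, -0.4]
grip_width: 0.0933
gripper_force: 0.0
```

Run:
```python
from chk import *
st(-.008)
```

```text
t 22.03 loc pt [-0.2714  0.3503  0.1024] tilt 44.3 yawx 28.6 q [ 0.38 -0.2   2.09  0.18  0.49  1.32] F [ 0.8  0.2 -0.4] w 0.093 gf 0.0
```

Request:
{"name": "arm_command", "arguments": {"targets": [[94, [0, 0, -6], [0, 0, 0]], [94, [0, 0, -10], [0, 0, 0]], [94, [0, 0, -13], [0, 0, 0]], [94, [0, 0, -15], [0, 0, 0]], [94, [0, 0, -15], [0, 0, 0]], [94, [0, 0, -15], [0, 0, 0]], [94, [0, 0, -15], [0, 0, 0]], [94, [0, 0, -10], [0, 0, 0]]]}}

```text
t: 22.7
eef_pos: [0.4556, 0.264, 0.1694]
eef_rot: [[0.627, 0.479, 0.614], [0.343, -0.878, 0.335], [0.7, 0.0, -0.715]]
force: [-0.6, 1.2, 0.3]
grip_width: 0.094
gripper_force: 0.0
```

Request:
{"name": "arm_command", "arguments": {"targets": [[94, [5, 0, -6], [0, 0, 0]], [94, [10, 0, -10], [0, -1, 0]], [94, [10, 0, -10], [0, -2, 0]], [94, [10, 0, -10], [0, -2, 0]], [94, [5, 0, -10], [0, -2, 0]], [94, [0, 0, -5], [0, 0, 0]], [94, [0, 0, 0], [0, 0, 0]], [94, [0, 0, 0], [0, 0, 0]]]}}

```text
t: 23.37
eef_pos: [0.4516, 0.2619, 0.2318]
eef_rot: [[0.699, 0.479, 0.531], [0.382, -0.878, 0.29], [0.605, 0.0, -0.796]]
force: [0.3, -0.2, 0.0]
grip_width: 0.0941
gripper_force: 0.0
```

```bash
cat > fin.py <<'E'
from chk import *
avg(4)
s=bot.read_state();im=read_camera('wrist');cv2.imwrite('fin.png',im[...,::-1])
rim('wrist',s)
rr=models.regions_of('wrist','faceplate')
th=np.radians(np.arange(0,360,3))
for cam,st_ in(('wrist',s),('top',None),('side',None)):
    if cam!='wrist': read_camera(cam);rr=models.regions_of(cam,'faceplate');rim(cam)
    for r in rr[:2]:print(cam,'plate',round(r['p'],2),np.round(r['rect'],1))
    best=[r for r in rr if r['p']>.4][:1]
    if not best: continue
    M=best[0]['region']
    from scipy.optimize import minimize
    def iou(x):
        c=x[:2];pts=np.vstack([proj(cam,np.c_[c[0]+a*np.cos(th),c[1]+a*np.sin(th),np.full(th.size,z)],st_) for a,z in((.055,.075),(.055,.065),(.024,.117))])
        m=np.zeros(M.shape,np.uint8);cv2.fillConvexPoly(m,cv2.convexHull((pts*16).astype(np.int32)),1,shift=4);m=m>0
        return -(m&M).sum()/(m|M).sum()
    g=[(iou((.514+a,.296+b)),a,b) for a in np.arange(-.012,.013,.002) for b in np.arange(-.012,.013,.002)]
    i=min(g);f=minimize(iou,(.514+i[1],.296+i[2]),method='Nelder-Mead',options=dict(initial_simplex=[(.514+i[1],.296+i[2]),(.516+i[1],.296+i[2]),(.514+i[1],.298+i[2])]));print(cam,'plate xy',np.round(f.x,4),'iou',-f.fun)
flapcheck()
E
python3 fin.py
```

```text
grasp avg [0.4471 0.2595 0.2374] sd [0.0002 0.0001 0.0005] tilt 37.16
wrist p 0.79 no fit 0
wrist p 0.61 no fit 0
wrist plate 0.7 [261.8 214.8  87.   84.7]
wrist plate 0.37 [468.9 206.7  86.2  72.4]
wrist plate xy [0.5154 0.2974] iou 0.9829845159094777
top 0.71 n 77 free [0.5122 0.2912 0.0884] fixed r [0.511  0.2896]
top p 0.67 no fit 0
top plate 0.64 [188.1 207.4  33.9  28.2]
top plate xy [0.5136 0.293 ] iou 0.926487747957993
side p 0.94 no fit 0
side 0.85 n 63 free [0.5141 0.3005 0.0866] fixed r [0.5132 0.3047]
side plate 0.77 [251.9 252.3  29.2  27.6]
side plate xy [0.5138 0.2944] iou 0.8925373134328358
side flap rect [254.9 167.1  89.7  91.8]
```

```bash
cat > ring.py <<'E'
from chk import *
avg(3)
from scipy.ndimage import map_coordinates,gaussian_filter1d
def ring(cam,c,st_,im):
    G=cv2.cvtColor(im,cv2.COLOR_RGB2GRAY).astype(float);out=[]
    r=np.arange(.040,.100,.0005);A=np.radians(np.arange(0,360,6))
    for a in A:
        q=proj(cam,np.c_[c[0]+r*np.cos(a),c[1]+r*np.sin(a),np.full(r.size,.065)],st_)
        v=gaussian_filter1d(map_coordinates(G,[q[:,1],q[:,0]],order=1),2)
        k=(r>.055)&(r<.072);d=(v[:-16]+v[16:])/2-v[8:-8];d=np.r_[np.full(8,-9),d,np.full(8,-9)];d[~k]=-9;i=d.argmax()
        # rim: strongest drop beyond 80 mm
        gr=np.gradient(v);kk=r>.080;j=np.where(kk)[0][np.abs(gr[kk]).argmax()]
        out.append((int(np.degrees(a)+.5),round(r[i]*1e3,1),round(d[i],1),round(r[j]*1e3,1),round(gr[j],1)))
    return out
s=bot.read_state();im=read_camera('wrist')
o=ring('wrist',(.5154,.2974),s,im)
for row in o: print(*row,end=' | ')
from scipy.optimize import least_squares
for col,con,R,lim,name in((1,2,.06,4,'pencil'),(3,4,.09,3,'rim')):
    P=np.array([[.5154+x[col]/1e3*np.cos(np.radians(x[0])),.2974+x[col]/1e3*np.sin(np.radians(x[0]))] for x in o if abs(x[con])>lim])
    if len(P)>5:
        f=least_squares(lambda x:np.linalg.norm(P-x,axis=1)-R,(.515,.296),loss='soft_l1',f_scale=.001);print('\n',name,len(P),np.round(f.x,4),'res',np.round(np.median(abs(f.fun)),4))
E
python3 ring.py
```

```text
grasp avg [0.4478 0.2598 0.2391] sd [0. 0. 0.] tilt 37.28
0 60.0 10.1 92.0 -8.6 | 6 60.0 15.9 95.0 -8.2 | 12 60.0 12.1 87.0 -1.3 | 18 60.0 12.5 87.0 -1.2 | 24 60.0 10.1 87.5 -1.2 | 30 60.0 11.0 87.0 -1.0 | 36 60.5 12.4 87.0 -0.9 | 42 60.0 14.1 87.5 -1.3 | 48 60.0 12.9 87.5 -1.1 | 54 60.0 15.3 87.0 -1.2 | 60 60.0 15.0 87.5 -1.0 | 66 59.5 16.7 87.0 -1.0 | 72 60.0 16.8 87.5 -1.3 | 78 60.0 17.3 87.5 -1.6 | 84 60.0 18.6 87.5 -1.6 | 90 59.5 17.7 87.5 -1.6 | 96 59.5 19.6 87.5 -1.9 | 102 59.5 17.4 87.5 -1.8 | 108 59.5 17.9 87.5 -1.6 | 114 59.5 20.1 87.5 -2.0 | 120 59.5 19.3 90.0 -6.9 | 126 59.5 19.5 89.5 -11.0 | 132 59.5 20.8 89.5 -10.7 | 138 59.0 21.5 91.0 -9.5 | 144 59.0 22.7 87.5 -3.0 | 150 59.0 21.8 87.5 -3.1 | 156 59.0 18.0 87.5 -3.0 | 162 59.5 20.8 87.5 -3.0 | 168 59.0 13.1 95.0 -9.8 | 174 59.0 13.4 87.5 -11.9 | 180 59.0 14.5 82.0 -10.4 | 186 55.0 14.6 80.0 -2.6 | 192 55.0 22.3 84.5 0.6 | 198 55.0 19.4 80.0 0.6 | 204 55.0 20.7 98.0 -0.6 | 210 55.0 26.3 98.0 -0.6 | 216 55.5 29.6 95.5 -0.6 | 222 55.0 19.9 83.0 0.7 | 228 55.0 17.8 81.0 0.7 | 234 55.5 22.2 80.0 -11.3 | 240 55.5 15.8 84.5 -11.5 | 246 56.0 22.4 89.5 -9.8 | 252 56.5 23.1 89.0 -6.7 | 258 57.5 23.3 89.0 -6.9 | 264 58.5 16.6 88.5 -6.4 | 270 59.0 16.4 87.5 -3.2 | 276 59.0 18.1 97.0 -7.0 | 282 59.0 21.0 90.0 -10.2 | 288 59.5 22.0 89.5 -11.0 | 294 59.0 21.1 89.5 -10.8 | 300 59.5 21.5 87.5 -2.3 | 306 59.5 19.3 87.5 -2.3 | 312 60.0 21.0 87.0 -1.5 | 318 59.5 16.1 87.5 -1.8 | 324 59.5 16.1 87.5 -1.5 | 330 60.0 19.7 87.5 -1.6 | 336 60.0 18.7 87.0 -1.5 | 342 60.0 17.7 98.5 -1.7 | 348 60.0 17.1 94.0 -7.2 | 354 60.0 14.7 92.0 -8.3 | 
 pencil 60 [0.5164 0.2981] res 0.0009

 rim 23 [0.5182 0.2987] res 0.0009
```

The pencilled circle, radius about 60 mm, is concentric with the placed plate to about 1 mm. The flap is shut and the hand is clear.

```bash
python3 -c "
from rig import bot
print(bot.hand_in())"
```

```text
the job is handed in; nothing more can be done
None
```

The job is handed in after about 24 s of the 61 s: the larger faceplate lies on the pale bowl blank, centred in the pencilled circle to about 1 mm, and the flap was let down on the hand and is shut. I did not re-measure the small faceplate or the other bench items at the end.

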